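Reset a needle valve: close to the seat, open a quarter turn

TASK

Lift the red dust cap straight off the needle valve on the gas manifold and stand it, open end down, in the small steel dish. Then close the valve with its black bar handle, clockwise, until the needle bottoms on its seat - finger-tight, never so hard that the brass insert is wrenched round in its rubber sleeve - and from there open it again by a quarter of a turn. Leave the handle free, the dish where it is and everything else on the bench undisturbed.

Things in the scene. Friction and masses are not known exactly. Their poses are not given: they have to be found in the camera images.
- manifold: Gas manifold, fixed: aluminium block 54 x 190 x 44 mm (local x, y, z), its top 56 mm above the worktop, on a plate 74 x 214 mm; four hose barbs reach to local x = -53 mm. Origin: centre of the underside, z up. On top: the needle valve, upright axis at local (0, -62) mm, and a gauge (not used) at local (0, +55) mm, 47 mm wide, reaching 108 mm above the worktop.
- dust_cap: Loose red plastic cap, a ribbed cup 44 mm outside diameter, 38 mm inside, 49 mm high, open below, closed on top, about 35 g. Origin: centre of its lower rim, z up. It starts over the valve, rim on the block's top face, and comes off straight up (it must rise 46 mm to clear the handle).
- steel_dish: Loose round steel dish, 69 mm wide at the rim, 20 mm high, floor 2 mm thick, about 54 mm clear inside, 90 g. Origin: centre of its underside, z up.
- bench_timer: Bench timer, a white box 58 x 66 x 18 mm with three coloured keys; a bystander. Origin: centre of its underside.
- marker_black: Black-capped marker pen lying on the worktop, 135 mm long; a bystander.
- handle_mid (a point): Middle of the valve's black bar handle, on the valve axis, at half the bar's height, 34 mm above the block's top when the needle is bottomed. The bar is 31 mm long, 10.5 mm thick, 16 mm high; x points along it to its white-marked end, z up. Clockwise from above closes and lowers the bar 4 mm a turn; running friction is 0.04 N m. Below the bar, down to 12 mm above the block, is only the 8 mm shaft.
- handle_mark (a point): White-marked end of the bar, on its top edge, 14.5 mm from the valve axis. The bar is clamped on its shaft at any angle, so no direction or mark tells where the needle bottoms: that is 0.36 to 0.56 turn clockwise from the start, to be felt. There the torque rises by some 0.025 N m per 0.01 rad; 0.1 to 0.25 N m is finger-tight.
- insert_dot (a point): Black dot on the flange of the brass insert in which the needle runs, 13.2 mm from the valve axis (flange 31 mm wide, 4 mm high; nut 21 mm wide, up to 12 mm above the block). The insert sits in a rubber sleeve and springs back: running friction twists it hardly, 0.1 N m on the bottomed handle about 0.04 rad, and beyond about 0.14 rad (0.35 N m) the sleeve tears.
There are look-alikes about, which are no part of the job. What is shaped like the steel_dish but green is not meant.

How it is judged:
By the outcome, as a careful person would: the job done as asked, in the order asked, and still so for the second after the job is handed in, with the robot touching nothing.
It also fails if it takes over 72 s, if anything falls off the work surface, if the arm or the gripper's body presses on something with over 40 N, if the wrist force passes 120 N, or if a joint passes its speed limit or range.

ROBOT

A 6-joint arm with a two-finger parallel gripper is mounted at the origin on the work surface; the furniture and walls round the work are solid. World frame = base frame: x ahead of the robot, y to its left, z up, the work surface at z = 0. Lengths are in mm, angles in rad, forces in N, time in s.
With the tool pointing down it reaches from about 350 to 775 mm from the base axis. Payload 7.3 kg.
Tool frame: the origin (TCP) lies midway between the tips of the shut fingers; the grasp point (between the pads) lies 19 mm behind it (grasp_offset is the z of the grasp point in the tool frame, in mm); z points along the fingers, y is the direction in which the jaws open and shut (so a half turn about z gives the same grasp; the last joint's range is limited). The gripper opens to 92 mm and grips with 3 to 60 N. Pads are 19 mm wide; open, the fingers measure 130 mm over their backs; the gripper's body (75 mm by 190 mm) begins 47 mm behind the grasp point.
Start: joints at [-1.488, 0.342, 1.524, -0, 1.275, -0.146], TCP at [119.096, -511.333, 226.741] pointing down, gripper open.
Joint ranges: [-2.53, 2.53], [-0.77, 2.02], [0.04, 2.7], [-1, 4.14], [0.28, 2.66], [-3.11, 3.11]. Speed limits (rad/s): [2.57, 2.57, 3.14, 3.14, 3.14, 3.14].

INTERFACE

Orientations are given as [roll, pitch, yaw] about the fixed x, y, z axes, in that order (R = Rz(yaw) Ry(pitch) Rx(roll)).
In Python, from plant import get_obs, capture, camera_model, close_job, boxes_of, regions_of, place_of, grasp_offset gives the robot as it stands. The module is installed in compiled form; this text tells all that it offers.
- The arm moves only by the tool send_rows, never from a script. Its argument "targets" is a list that holds one entry, the list of rows, each a list of 7 numbers: the turn, a rotation vector about the tool's x, y, z in degrees, then the shift along the tool's x, y, z in mm, then the closure, from -1 (fully open) to 1 (shut). A call has 1 to 5 rows; each row is the pose to reach, as a shift and turn from the pose commanded when the call began, along the tool's axes at that moment; what a row does not reach only later rows make up. A row lasts 1/12 s, in which the tool goes at most 41.7 mm and 7.16 degrees, less where a joint would pass 70% of its speed; a pose out of reach is approached as far as the arm can. A call with a gripper value outside its range is refused whole. The fingers move at their own pace and stop on an object; the grip force is fixed at half the most. Time passes only in rows, so rows that repeat a pose let the fingers close. It gives the time, the measured TCP pose, the force and the opening at its end, in the units of the state.
- get_obs(): the state, without advancing time (a new reading comes with each control period).
- capture(name): name is "scene" or "side" or "wrist"; returns the picture (420x560x3 uint8, red, green, blue); there is no depth.
- camera_model(name): a dict with "K" (3x3 intrinsics, pixels), "world_to_cam" (4x4, takes a point from world to camera coordinates). Camera axes: x right, y up, looking along -z (the intrinsics and any distortion apply to the point x, -y, -z); pixel columns grow to the right and rows downward; lengths in mm; the calibration is good to about 2 mm. A picture is of the moment at which its call begins: read the wrist's pose just before it. camera_model takes no time and is no camera call; for the wrist camera it gives the pose at the moment of the call.
- close_job(): hands the job in, once; it reports no verdict.
Trained networks look in the newest picture that a camera, given by its name, has taken for a name from the list of things; names that differ only in an ending like _2 or _b are one class to them, and where a whole thing is asked for, a point or a joint stands for the part that bears it (a point fixed in the world has none). Each returns a list of dicts, best first, with "conf" (0 to 1); they miss things now and then, are a little off and sometimes report something else, mostly with a low value. They report only what shows in the picture. A call takes as long as a camera call. They do not tell look-alikes from the thing itself.
- boxes_of(label, camera): "location" ([row, column] in pixels, amid what is visible of it).
- regions_of(label, camera): "region" (420x560 bool, what is visible of it) and "location" ([row, column] in pixels, amid what is visible of it).
- place_of(label, camera): "location" ([row, column] in pixels: a listed point, or the origin of a listed thing).
The state is a dict: "time": time; "joint_positions": joint angles; "dq": joint speeds; "tau": joint torques, N m; "tool_pos": TCP position; "tcp_rot": TCP orientation; "contact_force": force on the tool from outside, world axes, zero at the start; "moment": the same for the moment, N m; "grip_width": finger opening in mm.
Only numpy, scipy, OpenCV 4.12 (cv2) and the standard library are available. Lean on these libraries where they do the work, as an engineer would, in place of code of your own. Each camera call takes 0.05 s, during which the arm holds its last target.

## Working session

There is one attempt and no reset: what is moved stays moved. The work goes in short steps, Python scripts to look and compute and a tool call to move; the robot and the scene stay as the last step left them, time stands still between calls to the robot, and variables do not carry over. Pictures are saved under pics/ and viewed, and the job is handed in when it is done.

Besides the shell and the picture viewer there is one more tool, called after ">>>" as name(argument=value, ...) on one line, values as JSON. send_rows: Moves the arm, as the interface text tells. Its arguments: {"type":"object","properties":{"targets":{"type":"array","items":{"type":"array","items":{"type":"array","items":{"type":"number"}}}}},"required":["targets"]}

```bash
ls; mkdir -p pics; python3 - <<'E'
from plant import *
import cv2
o=get_obs()
for k,v in o.items(): print(k,v)
print(grasp_offset)
for n in ["scene","side","wrist"]:
    p=capture(n); cv2.imwrite(f"pics/{n}0.png",p[:,:,::-1])
    m=camera_model(n); print(n,m)
    for l in ["manifold","dust_cap","steel_dish","bench_timer","marker_black"]:
        print(l,[(d['location'],round(d['conf'],2)) for d in place_of(l,n)][:4])
E
```

```text
pics
time 0.0
joint_positions [-1.48801706e+00  3.42744942e-01  1.52503376e+00  8.26406511e-07
  1.27536897e+00 -1.46018461e-01]
dq [ 0.00043633 -0.00030879  0.00226755  0.00141311 -0.00014753 -0.00144676]
tau [ 1.04223553e-03 -4.31238163e+01 -2.44219315e+01  7.18867988e-02
  5.59753203e-02 -1.13339490e-04]
tool_pos [ 119.05209843 -510.90655129  226.02757655]
tcp_rot [-3.14005430e+00 -2.27037118e-04  2.28797308e-01]
contact_force [-0.75852967 -0.33777858 -0.63962417]
moment [ 0.02077719 -0.01405005  0.01528105]
grip_width 91.45699358520697
-18.8
scene {'K': array([[388.07766875,   0.        , 280.45861614],
       [  0.        , 388.07766875, 208.18117102],
       [  0.        ,   0.        ,   1.        ]]), 'world_to_cam': array([[ 5.11810650e-01, -8.59031178e-01, -1.07374651e-02,
        -2.50958911e+02],
       [ 4.67609202e-01,  2.68073092e-01,  8.42305438e-01,
        -2.25148925e+02],
       [-7.20688208e-01, -4.36121832e-01,  5.38893547e-01,
        -6.90447113e+02],
       [ 0.00000000e+00,  0.00000000e+00,  0.00000000e+00,
         1.00000000e+00]])}
manifold [([209.8, 265.
[... 754 characters left out ...]
.3], 0.79)]
bench_timer [([193.7, 232.9], 0.75)]
marker_black [([330.2, 319.1], 0.67)]
wrist {'K': array([[289.32349539,   0.        , 275.90699141],
       [  0.        , 289.32349539, 207.01739435],
       [  0.        ,   0.        ,   1.        ]]), 'world_to_cam': array([[ 2.26528258e-01, -9.74004583e-01, -1.45828799e-04,
        -5.24641674e+02],
       [ 9.43993782e-01,  2.19585397e-01, -2.46288433e-01,
         3.07796238e+01],
       [ 2.39918084e-01,  5.56536281e-02,  9.69196568e-01,
        -3.89846218e+02],
       [ 0.00000000e+00,  0.00000000e+00,  0.00000000e+00,
         1.00000000e+00]])}
manifold []
dust_cap []
steel_dish []
bench_timer []
marker_black [([43.1, 214.1], 0.8)]
```

```bash
python3 - <<'E'
import cv2,numpy as np
a=cv2.imread('pics/scene0.png');b=cv2.imread('pics/side0.png');c=cv2.imread('pics/wrist0.png')
z=lambda i:cv2.resize(i,(800,600),interpolation=cv2.INTER_CUBIC)
cv2.imwrite('pics/s1.png',z(a));cv2.imwrite('pics/s2.png',z(b))
E
```

```text
(no output)
```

View pics/scene0.png

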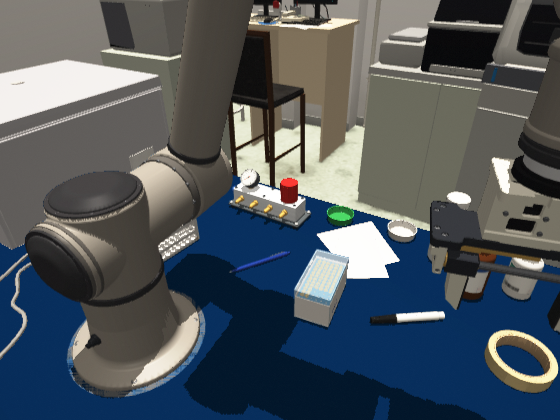

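View pics/side0.png

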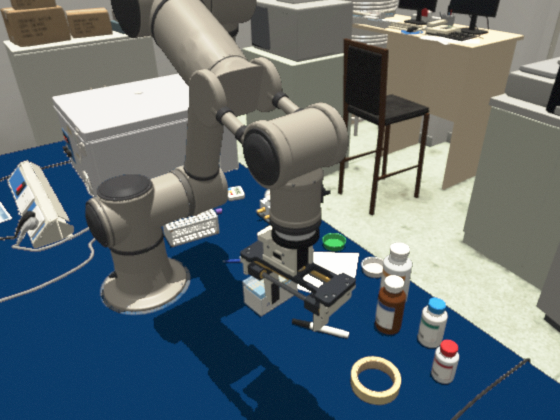

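View pics/wrist0.png

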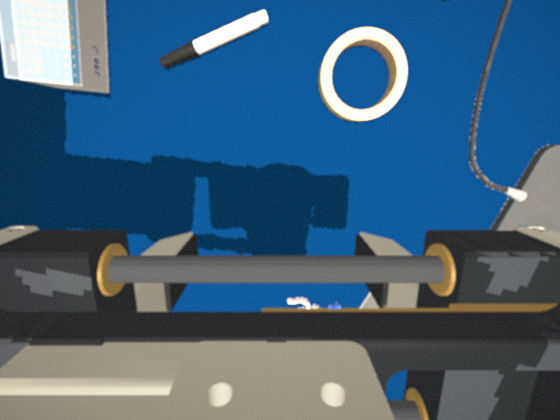

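The scene view shows the red cap at about (row 190, col 289) on the manifold. The steel dish is at (231, 401) and the green look-alike at (216, 340).

```bash
cat > h.py <<'E'
import numpy as np,cv2
from plant import *
from scipy.spatial.transform import Rotation as R
def ray(m,rc):
    K=m['K'];W=m['world_to_cam'];r,c=rc
    d=np.array([(c-K[0,2])/K[0,0],-(r-K[1,2])/K[1,1],-1.])
    Rm=W[:3,:3];return -Rm.T@W[:3,3],Rm.T@d
def onz(m,rc,z):
    o,d=ray(m,rc);return o+d*(z-o[2])/d[2]
def proj(m,p):
    q=m['world_to_cam'][:3,:3]@np.asarray(p,float)+m['world_to_cam'][:3,3]
    K=m['K'];return np.array([K[1,2]+K[1,1]*-q[1]/-q[2],K[0,2]+K[0,0]*q[0]/-q[2]])
def toolT():
    o=get_obs();return np.array(o['tool_pos']),R.from_euler('xyz',o['tcp_rot'])
E
python3 - <<'E'
from h import *
s=camera_model('scene');d=camera_model('side')
print('dish',onz(s,(231.8,399.5),0),onz(d,(267.1,373.3),0))
print('green',onz(s,(222.9,338.5),0),onz(d,(247.2,332.5),0))
print('man',onz(s,(209.8,265.2),0)); print('cap',onz(s,(200.3,290.7),56))
print('captop',onz(s,(183,289),105))
t,r=toolT();print(r.as_matrix())
m=camera_model('wrist');W=m['world_to_cam'];c=-W[:3,:3].T@W[:3,3];print('cam in tool',r.inv().apply(c-t), (r.inv().as_matrix()@W[:3,:3].T))
E
python3 -c "
import cv2
a=cv2.imread('pics/scene0.png')[150:270,210:440];cv2.imwrite('pics/c1.png',cv2.resize(a,None,fx=3.4,fy=3.4,interpolation=2))"
```

```text
dish [ 536.092727   -309.10872319    0.        ] [ 535.98481754 -305.28805181    0.        ]
green [ 497.35535133 -165.84084017    0.        ] [ 505.43751226 -169.06447123    0.        ]
man [456.70910898  27.17532832   0.        ]
cap [452.69082035 -52.72870657  56.        ]
captop [450.51405266 -49.04906387 105.        ]
[[ 9.73950078e-01  2.26762532e-01  2.15867293e-05]
 [ 2.26762533e-01 -9.73950075e-01 -7.27912287e-05]
 [ 4.51807327e-06  7.57900842e-05 -9.99999997e-01]]
cam in tool [  66.01520234   -0.28363177 -158.60352065] [[-2.40975561e-04  9.69195465e-01  2.46292698e-01]
 [ 9.99999947e-01  1.79365002e-04  2.72585430e-04]
 [ 2.20012272e-04  2.46292751e-01 -9.69195456e-01]]
```

View pics/c1.png

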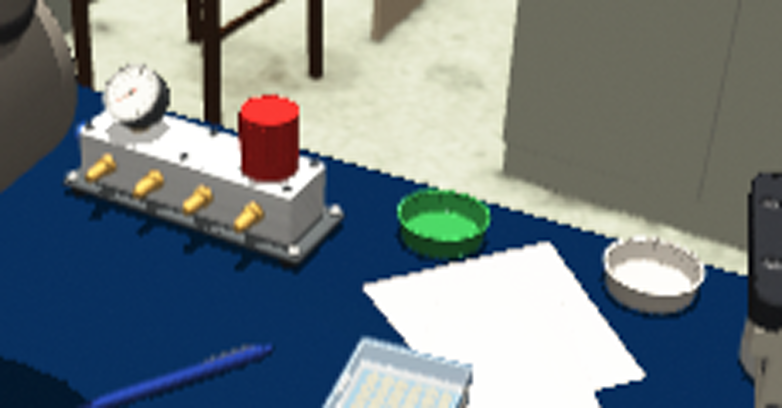

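>>> send_rows(targets=[[[0,0,0,38,-15,0,-1],[0,0,0,76,-30,0,-1],[0,0,0,114,-45,0,-1],[0,0,0,152,-60,0,-1],[0,0,0,190,-75,0,-1]]])

```text
time: 1.32
tool_pos: [288.3, -393.9, 226.9]
tcp_rot: [3.141, -0.0, 0.228]
contact_force: [-0.0, -0.1, -0.7]
grip_width: 91.8
```

>>> send_rows(targets=[[[0,0,0,38,-15,0,-1],[0,0,0,76,-30,0,-1],[0,0,0,114,-45,0,-1],[0,0,0,152,-60,0,-1],[0,0,0,175,-68,0,-1]]])

```text
time: 1.73
tool_pos: [444.8, -286.6, 226.9]
tcp_rot: [-3.141, -0.001, 0.231]
contact_force: [-0.3, -0.7, -0.1]
grip_width: 91.9
```

```bash
python3 - <<'E'
from h import *
t,r=toolT();m=camera_model('wrist');p=capture('wrist');cv2.imwrite('pics/w1.png',p[:,:,::-1]);print(t)
for l in ["steel_dish","dust_cap"]:
    for d in place_of(l,'wrist')[:3]: print(l,d['location'],d['conf'],onz(m,d['location'],0))
E
```

```text
[ 444.81094517 -286.56303254  226.8602894 ]
steel_dish [123.9, 310.6] 0.86 [ 530.9979878  -311.55139272    0.        ]
steel_dish [106.8, 192.5] 0.86 [ 516.9626483  -160.89762886    0.        ]
dust_cap [133.2, 67.7] 0.64 [448.10607934  -9.13990746   0.        ]
```

View pics/w1.png

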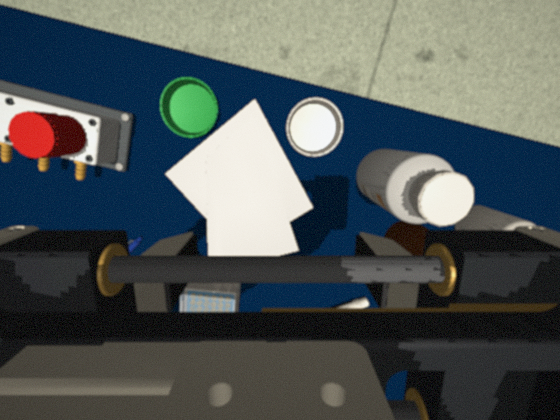

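The wrist view shows the steel dish at (126, 315), the green one at (107, 189) and the red cap at (134, 35).

```bash
python3 - <<'E'
from h import *
m=camera_model('wrist')
for d in regions_of('steel_dish','wrist')[:3]:
    g=d['region'].astype(np.uint8);c,_=cv2.findContours(g,0,1);c=max(c,key=cv2.contourArea)
    (x,y),a,an=cv2.fitEllipse(cv2.convexHull(c));print((x,y),a,d['conf'],onz(m,(y,x),20),np.linalg.norm(onz(m,(y,x-a[0]/2),20)-onz(m,(y,x+a[0]/2),20)),onz(m,(y,x),0))
print(proj(m,(450,-50,105)),[proj(m,(450,-50+dy,56)) for dy in(0,50)])
E
```

```text
(313.918212890625, 126.84310913085938) (55.929588317871094, 58.19194793701172) 0.83 [ 525.59707663 -315.72433645   20.        ] 68.01985856247313 [ 526.59152972 -318.08572322    0.        ]
(187.92953491210938, 107.29452514648438) (56.26655578613281, 61.91233444213867) 0.81 [ 512.69180838 -163.04786326   20.        ] 67.36465597443356 [ 512.97926117 -157.04504477    0.        ]
[138.56392499  32.07215076] [array([137.80078672,  68.25431263]), array([127.01963234,  22.04115449])]
```

>>> send_rows(targets=[[[0,0,0,-3,-40,0,-1],[0,0,0,-6,-80,0,-1],[0,0,0,-9,-120,0,-1],[0,0,0,-12,-160,0,-1],[0,0,0,-14,-200,0,-1]]])

```text
time: 2.35
tool_pos: [381.3, -97.3, 226.7]
tcp_rot: [3.141, 0.0, 0.226]
contact_force: [0.8, -0.5, -0.4]
grip_width: 91.9
```

>>> send_rows(targets=[[[0,0,0,-4,-15,0,-1],[0,0,0,-6,-25,0,-1],[0,0,0,-6,-25,0,-1]]])

```text
time: 2.6
tool_pos: [370.9, -74.5, 227.1]
tcp_rot: [3.141, -0.0, 0.229]
contact_force: [-0.1, -0.7, -1.1]
grip_width: 91.5
```

```bash
python3 - <<'E'
from h import *
t,r=toolT();m=camera_model('wrist');p=capture('wrist');cv2.imwrite('pics/w2.png',p[:,:,::-1]);print(t)
for l,z in [("steel_dish",0),("dust_cap",56),("manifold",0)]:
    for d in place_of(l,'wrist')[:3]: print(l,d['location'],d['conf'],onz(m,d['location'],z))
for d in regions_of('dust_cap','wrist')[:1]:
    g=d['region'].astype(np.uint8);cv2.imwrite('pics/g2.png',g*255)
E
```

```text
[370.87152967 -74.45004835 227.05115334]
steel_dish [107.3, 488.3] 0.82 [ 527.41880849 -313.59839746    0.        ]
steel_dish [88.9, 371.8] 0.78 [ 514.77134703 -163.38610369    0.        ]
manifold [102.6, 219.7] 0.77 [455.87986726  18.31461985   0.        ]
```

View pics/w2.png

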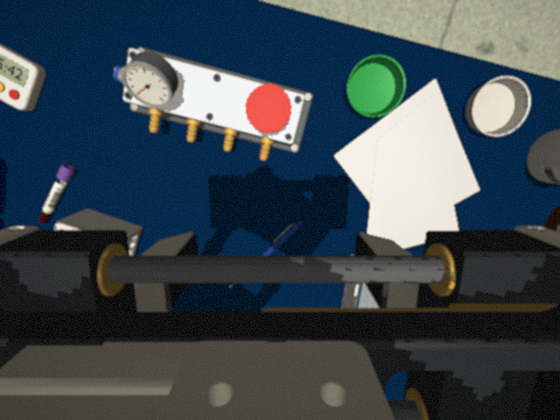

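```bash
python3 - <<'E'
from h import *
m=camera_model('wrist');p=cv2.imread('pics/w2.png').astype(int)
g=((p[:,:,2]>150)&(p[:,:,1]<90)).astype(np.uint8);g[:,:200]=0;g[150:]=0
c,_=cv2.findContours(g,0,1);c=max(c,key=cv2.contourArea);e=cv2.fitEllipse(cv2.convexHull(c));print(e,cv2.contourArea(c))
x,y=e[0];print('captop',onz(m,(y,x),105),np.linalg.norm(onz(m,(y,x-e[1][0]/2),105)-onz(m,(y,x+e[1][0]/2),105)))
# block top corners
for rc in [(48,128),(96,311),(147,297)]: print(rc,onz(m,rc,56))
t,r=toolT();
a=cv2.imread('pics/w2.png')[30:170,100:330];cv2.imwrite('pics/c2.png',cv2.resize(a,None,fx=3.4,fy=3.4,interpolation=2))
E
```

```text
((268.39697265625, 107.92088317871094), (42.61878204345703, 48.225975036621094), 179.24472045898438) 1525.5
captop [457.07189717 -48.97758975 105.        ] 39.17447022797721
(48, 128) [485.32698611 106.80111744  56.        ]
(96, 311) [482.73751196 -88.66829614  56.        ]
(147, 297) [427.48799348 -87.03509128  56.        ]
```

View pics/c2.png

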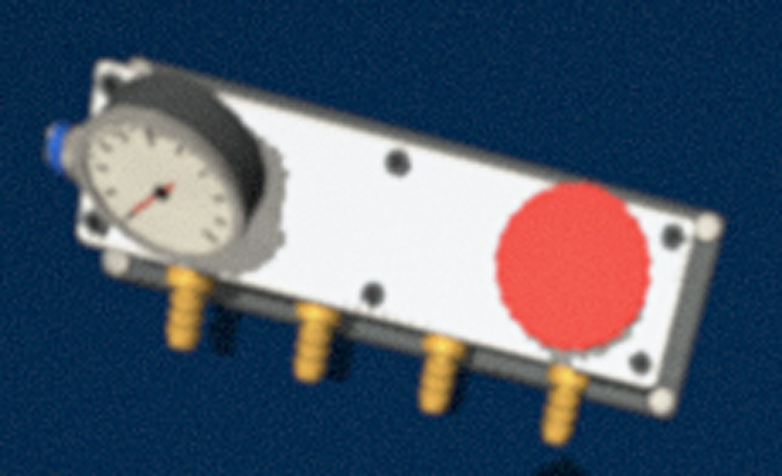

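```bash
python3 - <<'E'
from h import *
m=camera_model('wrist')
P=[onz(m,(30+y/3.4,100+x/3.4),56) for x,y in [(695,218),(657,385),(105,62),(82,240)]]
for q in P: print(q)
A,B,C,D=[q[:2] for q in P]
e=(A+B)/2; u=(C+D)/2-e; L=np.linalg.norm(u); u/=L
print(L,np.linalg.norm(A-B),np.linalg.norm(C-D),'yaw',np.degrees(np.arctan2(u[1],u[0]))-90,'cap est',e+33*u*L/190)
s=camera_model('scene')
im=cv2.imread('pics/scene0.png')
t,r=toolT();tg=np.array([457.0,-49,t[2]]);print(r.inv().apply(tg-t),np.array(get_obs()['joint_positions']))
E
```

```text
[482.9840885  -81.33195053  56.        ]
[430.52725969 -81.96294534  56.        ]
[485.77468288 103.88553991  56.        ]
[433.14186794 105.64154563  56.        ]
186.43058093823566 52.46062374460717 52.6620998890052 yaw -0.8306205576951413 cap est [457.22507327 -49.27080218]
[ 8.86950577e+01 -7.20592015e+00 -9.36875266e-03] [-4.03594027e-01  7.18474595e-02  1.87632751e+00 -3.76437089e-04
  1.19325490e+00  9.40234490e-01]
```

>>> send_rows(targets=[[[0,0,0,35,-3,10,-1],[0,0,0,70,-6,20,-1],[0,0,0,89,-7,50,-1],[0,0,0,89,-7,85,-1],[0,0,0,89,-7,100,-1]]])

```text
time: 3.27
tool_pos: [456.0, -47.8, 122.6]
tcp_rot: [-3.139, 0.005, 0.229]
contact_force: [-1.3, 0.2, 0.5]
grip_width: 91.9
```

>>> send_rows(targets=[[[0,0,0,0,0,20,-1],[0,0,0,0,0,40,-1],[0,0,0,0,0,47,-1],[0,0,0,0,0,47,-1]]])

```text
time: 3.6
tool_pos: [455.8, -48.1, 77.9]
tcp_rot: [-3.14, 0.004, 0.228]
contact_force: [0.8, -0.4, 0.4]
grip_width: 91.7
```

```bash
python3 - <<'E'
from h import *
t,r=toolT();p=capture('wrist');cv2.imwrite('pics/w3.png',p[:,:,::-1]);q=capture('scene');cv2.imwrite('pics/c3.png',cv2.resize(q[140:260,200:400,::-1],None,fx=3.5,fy=3.5));print(t)
E
```

```text
[455.84885294 -48.09258398  77.93291352]
```

View pics/w3.png

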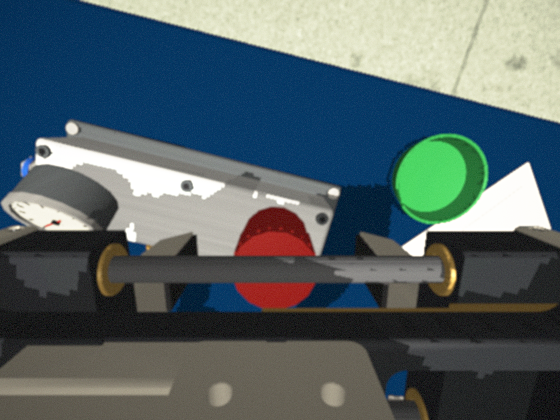

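View pics/c3.png

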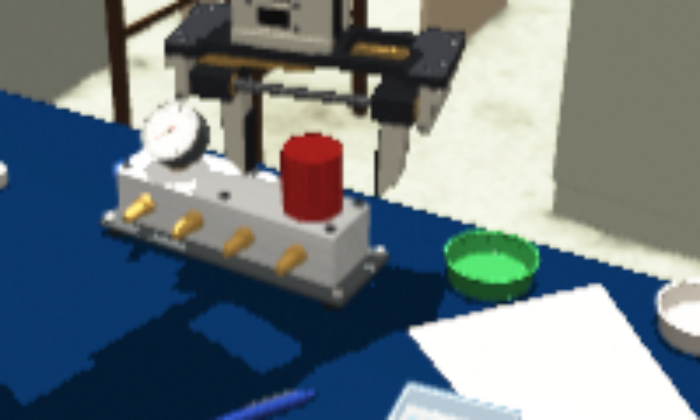

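>>> send_rows(targets=[[[0,0,0,1,-1,-3,-1],[0,0,0,1,-1,-3,1],[0,0,0,1,-1,-3,1],[0,0,0,1,-1,-3,1],[0,0,0,1,-1,-3,1]]])

```text
time: 4.12
tool_pos: [457.7, -46.5, 83.2]
tcp_rot: [3.141, -0.001, 0.229]
contact_force: [0.6, 1.0, 0.0]
grip_width: 69.8
```

>>> send_rows(targets=[[[0,0,0,0,0,0,1],[0,0,0,0,0,0,1],[0,0,0,0,0,0,1]]])

```text
time: 4.37
tool_pos: [457.5, -46.5, 82.7]
tcp_rot: [3.142, 0.0, 0.229]
contact_force: [0.1, -0.7, -0.4]
grip_width: 49.5
```

>>> send_rows(targets=[[[0,0,0,0,2,0,1],[0,0,0,0,2,0,1],[0,0,0,0,2,0,1],[0,0,0,0,2,0,1]]])

```text
time: 4.7
tool_pos: [457.9, -48.5, 82.7]
tcp_rot: [3.142, 0.0, 0.229]
contact_force: [0.6, 0.3, 0.5]
grip_width: 42.4
```

```bash
python3 -c "
from h import *
o=get_obs();print(o['tool_pos'],o['contact_force'],o['moment'],o['grip_width'])"
```

```text
[457.91889014 -48.50337732  82.65087578] [0.61449459 0.32046121 0.53681993] [-0.00974013  0.01543934 -0.00551902] 42.435860881660446
```

>>> send_rows(targets=[[[0,0,0,0,0,-8,1],[0,0,0,0,0,-20,1],[0,0,0,0,0,-35,1],[0,0,0,0,0,-55,1],[0,0,0,0,0,-75,1]]])

```text
time: 5.12
tool_pos: [457.6, -48.3, 158.8]
tcp_rot: [-3.141, 0.001, 0.229]
contact_force: [0.5, 0.2, 0.1]
grip_width: 42.6
```

```bash
python3 - <<'E'
from h import *
t,r=toolT();p=capture('wrist');cv2.imwrite('pics/w4.png',p[:,:,::-1]);q=capture('scene');cv2.imwrite('pics/c4.png',cv2.resize(q[130:260,200:400,::-1],None,fx=3.5,fy=3.5))
o=get_obs();print(o['tool_pos'],o['contact_force'],o['grip_width'])
t,r=toolT();print(r.inv().apply(np.array([526.,-315.5,120])-t))
E
```

```text
[459.77592809 -48.86740939 160.95263898] [-0.15149461 -0.2866072  -0.36397609] 42.55948129010777
[  3.75407166 274.57280915  41.84930269]
```

View pics/c4.png

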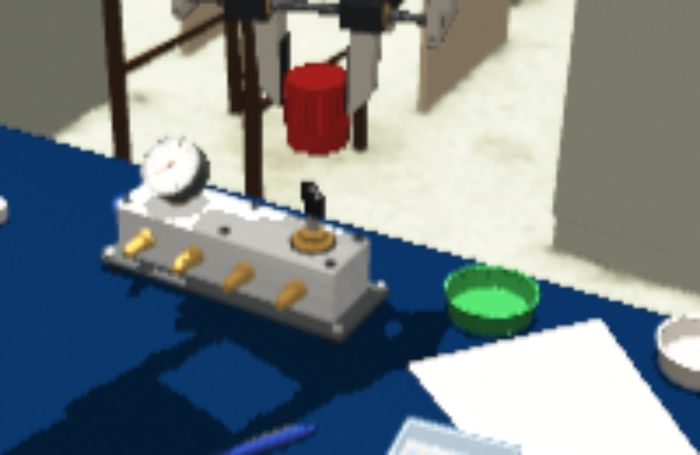

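View pics/w4.png

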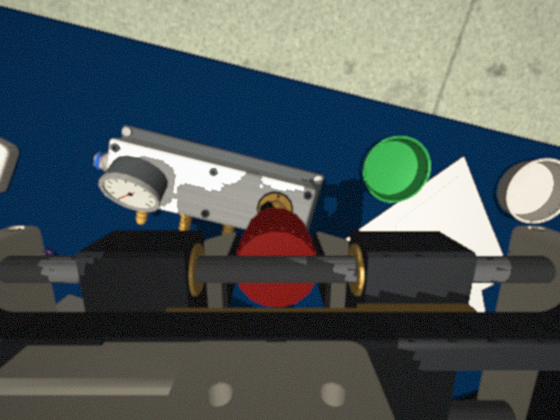

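```bash
python3 - <<'E'
from h import *
s=camera_model('scene');d=camera_model('side')
# wrist at w1
W=camera_model('wrist')['world_to_cam'];t,r=toolT();Rm=r.as_matrix()
ci=r.inv().apply(-W[:3,:3].T@W[:3,3]-t);Rc=r.inv().as_matrix()@W[:3,:3].T
t1=np.array([444.8,-286.6,226.9]);r1=R.from_euler('xyz',[np.pi,0,.230])
Rw=r1.as_matrix()@Rc;M=np.eye(4);M[:3,:3]=Rw.T;M[:3,3]=-Rw.T@(t1+r1.apply(ci));m1=dict(K=camera_model('wrist')['K'],world_to_cam=M)
print(proj(m1,(526,-315.5,20)))
def tri(obs):
    A=[];b=[]
    for m,rc in obs:
        o,v=ray(m,rc);v/=np.linalg.norm(v);P=np.eye(3)-np.outer(v,v);A.append(P);b.append(P@o)
    x=np.linalg.lstsq(np.vstack(A),np.hstack(b),rcond=None)[0];return x
print('bottle cap top',tri([(m1,(198,446)),(d,(251,399))]),tri([(m1,(198,446)),(s,(198,458))]))
print('bottle base',onz(m1,(170,385),0))
E
python3 -c "
import cv2
a=cv2.imread('pics/side0.png')[200:400,220:480];cv2.imwrite('pics/c5.png',cv2.resize(a,None,fx=3,fy=3,interpolation=2))"
```

```text
[128.02955972 314.4928499 ]
bottle cap top [ 489.1063075  -422.1252767   146.32940734] [ 490.48991505 -418.09496145  152.77864405]
bottle base [ 496.20677872 -423.31829578    0.        ]
```

View pics/c5.png

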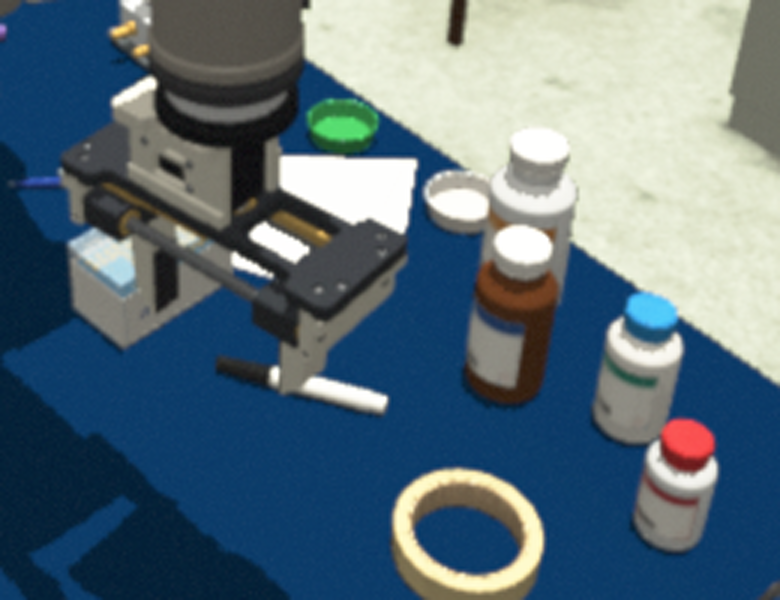

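>>> send_rows(targets=[[[0,0,-6.6,1,28,0,1],[0,0,-13.2,2,56,0,1],[0,0,-19.8,2,83,0,1],[0,0,-26.4,2,110,0,1],[0,0,-33,2,137,0,1]]])

```text
time: 5.63
tool_pos: [490.7, -182.4, 157.1]
tcp_rot: [-3.141, 0.0, 0.811]
contact_force: [0.7, 0.1, 0.2]
grip_width: 42.7
```

>>> send_rows(targets=[[[0,0,-6.5,-20,32,0,1],[0,0,-13,-40,63,0,1],[0,0,-19.5,-58,92,0,1],[0,0,-26,-73,116,0,1],[0,0,-26,-73,116,0,1]]])

```text
time: 6.05
tool_pos: [524.1, -319.4, 156.5]
tcp_rot: [3.141, 0.002, 1.261]
contact_force: [-1.8, 0.6, -0.2]
grip_width: 42.5
```

```bash
python3 - <<'E'
from h import *
t,r=toolT();m=camera_model('wrist');p=capture('wrist');cv2.imwrite('pics/w5.png',p[:,:,::-1]);q=capture('scene');cv2.imwrite('pics/c6.png',cv2.resize(q[130:280,300:500,::-1],None,fx=3.5,fy=3.5))
o=get_obs();print(o['tool_pos'],o['tcp_rot'],o['joint_positions'],o['grip_width'])
for d in regions_of('steel_dish','wrist')[:3]: print(d['location'],d['conf'],onz(m,d['location'],5))
for d in place_of('steel_dish','wrist')[:3]: print(d['location'],d['conf'],onz(m,d['location'],0))
print(proj(m,(526,-315.5,20)),r.inv().apply(np.array([526.,-315.5,120])-t))
E
```

```text
[ 523.28672075 -314.80008145  156.37195015] [-3.13955449e+00 -9.54126816e-04  1.25543886e+00] [-6.67119222e-01  5.57997357e-01  1.37463975e+00  2.06664644e-04
  1.21119766e+00 -3.51835673e-01] 42.67081758923535
[42.7, 214.6] 0.79 [ 513.80117075 -157.64786062    5.        ]
[47.4, 217.9] 0.86 [ 514.9219622  -160.95497846    0.        ]
[189.3, 274.8] 0.62 [ 524.79294913 -313.23278645    0.        ]
[194.61031804 276.50576126] [ 4.39401313  0.61814775 36.45831171]
```

View pics/c6.png

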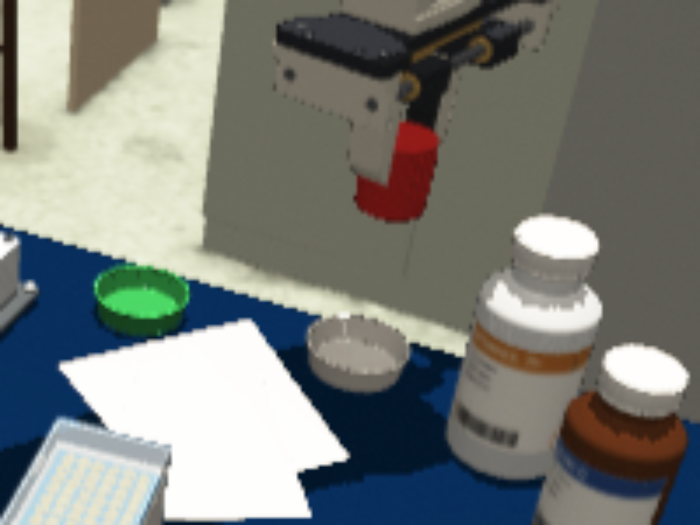

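View pics/w5.png

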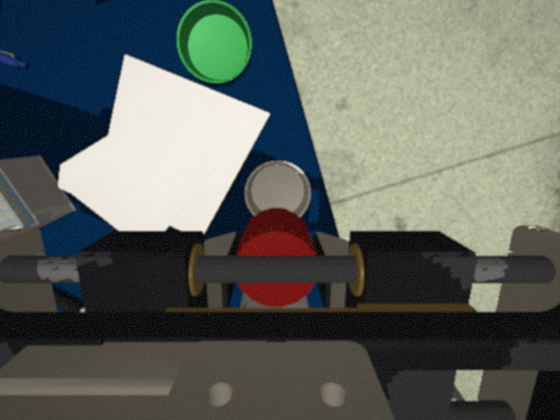

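>>> send_rows(targets=[[[0,0,0,2,1,20,1],[0,0,0,4,1,45,1],[0,0,0,4,1,70,1],[0,0,0,4,1,82,1],[0,0,0,4,1,82,1]]])

```text
time: 6.67
tool_pos: [524.4, -308.0, 72.7]
tcp_rot: [-3.135, -0.002, 1.259]
contact_force: [-1.0, 1.1, 0.2]
grip_width: 42.5
```

>>> send_rows(targets=[[[0,0,0,0,0,0,1],[0,0,0,0,0,0,1]]])

```text
time: 6.83
tool_pos: [526.8, -310.6, 77.1]
tcp_rot: [3.14, 0.001, 1.259]
contact_force: [0.0, 0.2, -0.7]
grip_width: 42.5
```

```bash
python3 - <<'E'
from h import *
t,r=toolT();m=camera_model('wrist');p=capture('wrist');cv2.imwrite('pics/w6.png',cv2.resize(p[120:330,150:410,::-1],None,fx=3,fy=3,interpolation=2));q=capture('scene');cv2.imwrite('pics/c7.png',cv2.resize(q[130:280,300:500,::-1],None,fx=3.5,fy=3.5))
q=capture('side');cv2.imwrite('pics/d7.png',cv2.resize(q[200:330,300:460,::-1],None,fx=4,fy=4))
o=get_obs();print(o['tool_pos'],o['tcp_rot'],o['grip_width'])
print(proj(m,(526,-315.5,20)),r.inv().apply(np.array([526.,-315.5,0])-t))
ax=[proj(m,t+r.apply([0,0,z])) for z in (-23,26)];print(ax)
s=camera_model('scene')
for n in('scene','side'):
  k=camera_model(n);print(n,[proj(k,t+r.apply([0,0,z])) for z in (-23,26)],proj(k,(526,-315.5,20)))
E
```

```text
[ 526.76296398 -311.14583649   77.18522735] [3.13926167e+00 8.94504879e-04 1.25865112e+00] 42.37683653182527
[227.14078524 276.71921153] [-4.85460561  0.55013197 77.10132055]
[array([267.23080954, 275.92947403]), array([234.71628728, 275.95609082])]
scene [array([198.38056422, 405.77625854]), array([216.31382547, 402.3878428 ])] [227.9472403  402.23936952]
side [array([239.30221919, 375.56298182]), array([254.32458149, 373.93700137])] [264.56388556 373.95872288]
```

View pics/w6.png

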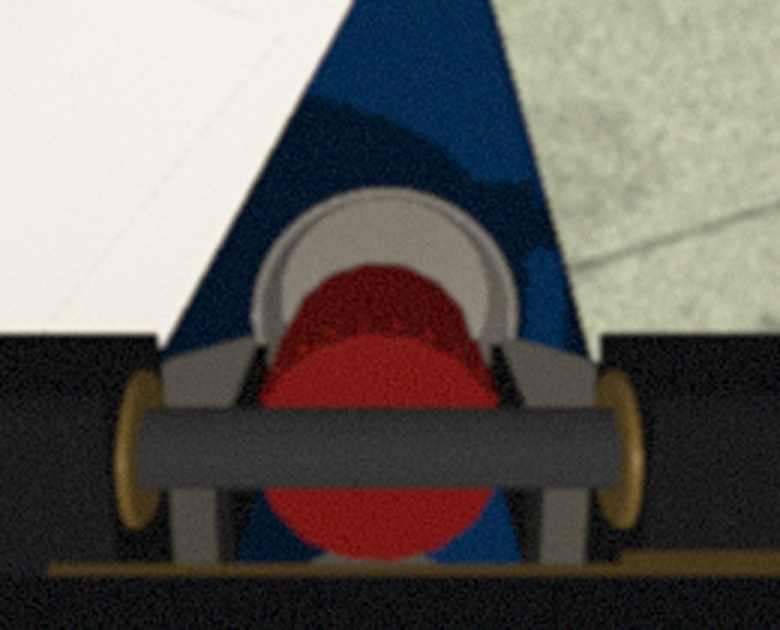

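View pics/c7.png

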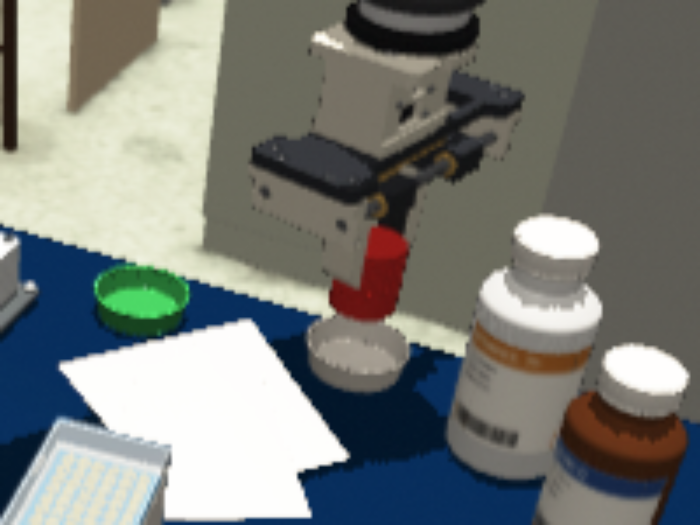

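View pics/d7.png

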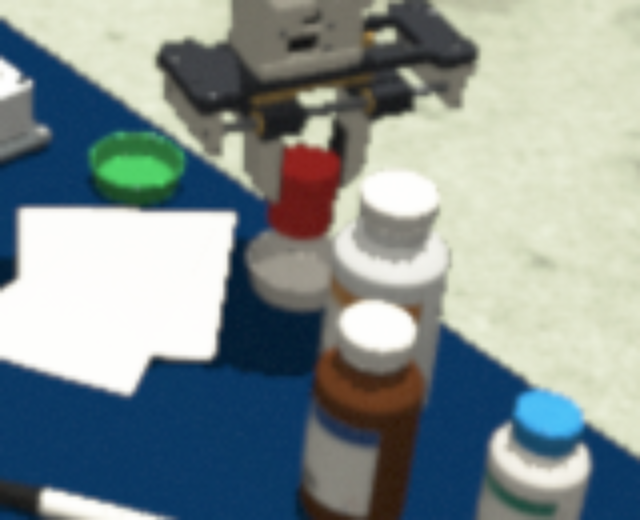

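```bash
python3 - <<'E'
from h import *
t,r=toolT();m=camera_model('wrist');P=lambda x,y,z:proj(m,t+r.apply([x,y,z])).round(1)
print('front bottom',P(22,0,26),'top front',P(22,0,-23),'top back',P(-22,0,-23),'lat',P(0,22,-23),P(0,-22,-23))
dx=np.array([526.,-315.5,20])
print('dish front rim',proj(m,dx+r.apply([34.5,0,0])),'L/R',proj(m,dx+r.apply([0,34.5,0])),proj(m,dx+r.apply([0,-34.5,0])))
k=camera_model('scene')
th=np.linspace(0,6.28,60)
q=np.array([proj(k,t+r.apply([22*np.cos(a),22*np.sin(a),26])) for a in th]);print('scene cap bottom',q.min(0),q.max(0))
q=np.array([proj(k,dx+[34.5*np.cos(a),34.5*np.sin(a),0]) for a in th]);print('scene dish rim',q.min(0),q.max(0))
k=camera_model('side');
q=np.array([proj(k,t+r.apply([22*np.cos(a),22*np.sin(a),26])) for a in th]);print('side cap bottom',q.min(0),q.max(0))
q=np.array([proj(k,dx+[34.5*np.cos(a),34.5*np.sin(a),0]) for a in th]);print('side dish rim',q.min(0),q.max(0))
E
```

```text
front bottom [203.  275.9] top front [226.2 275.9] top back [305.4 275.9] lat [267.2 319. ] [267.3 232.8]
dish front rim [182.83821159 276.5504215 ] L/R [226.45497767 320.61292135] [226.4684615  232.47059683]
scene cap bottom [211.21689255 392.90971794] [221.71227696 412.42705194]
scene dish rim [219.74865788 387.30652722] [236.67097225 417.41732066]
side cap bottom [249.48329549 365.70281621] [259.47397965 382.48242724]
side dish rim [256.7526044  361.00029292] [272.7461389  387.02961338]
```

>>> send_rows(targets=[[[0,0,0,-1,1,8,1],[0,0,0,-2.3,1,16,1],[0,0,0,-2.3,1,24,1],[0,0,0,-2.3,1,24,1],[0,0,0,-2.3,1,24,1]]])

```text
time: 7.4
tool_pos: [525.8, -313.1, 50.6]
tcp_rot: [-3.14, -0.001, 1.258]
contact_force: [-0.3, -0.6, -1.1]
grip_width: 42.9
```

```bash
python3 - <<'E'
from h import *
t,r=toolT();m=camera_model('wrist');p=capture('wrist');cv2.imwrite('pics/w8.png',cv2.resize(p[140:310,180:380,::-1],None,fx=4,fy=4,interpolation=2));q=capture('scene');cv2.imwrite('pics/c8.png',cv2.resize(q[180:260,350:450,::-1],None,fx=7,fy=7,interpolation=2))
q=capture('side');cv2.imwrite('pics/d8.png',cv2.resize(q[220:300,330:430,::-1],None,fx=7,fy=7,interpolation=2))
o=get_obs();print(o['tool_pos'],o['tcp_rot'],o['grip_width'],o['contact_force'])
E
```

```text
[ 526.5049815  -313.56553375   51.85622706] [3.14126860e+00 1.92657656e-04 1.25850009e+00] 42.74662849889886 [ 0.26923121  0.8770371  -0.29367746]
```

View pics/w8.png

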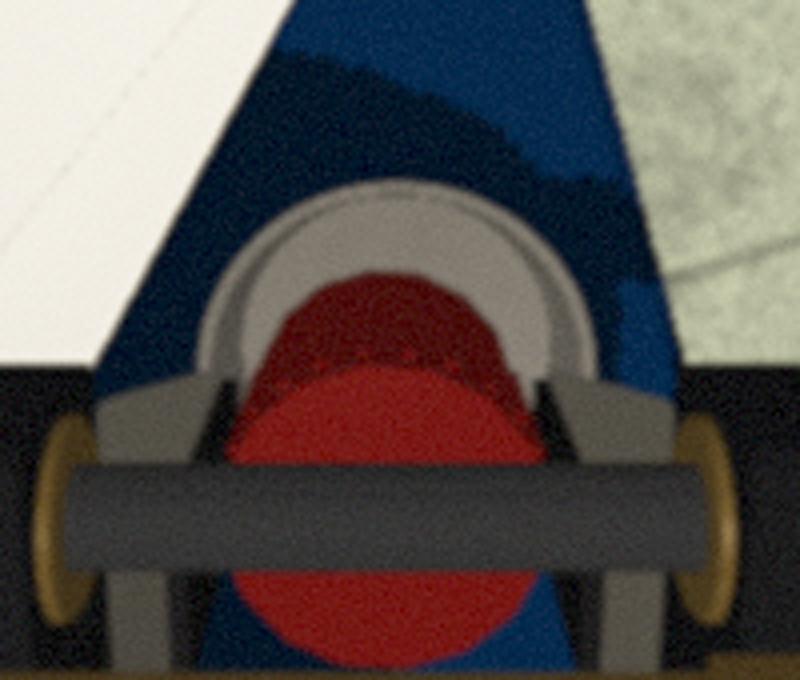

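View pics/c8.png

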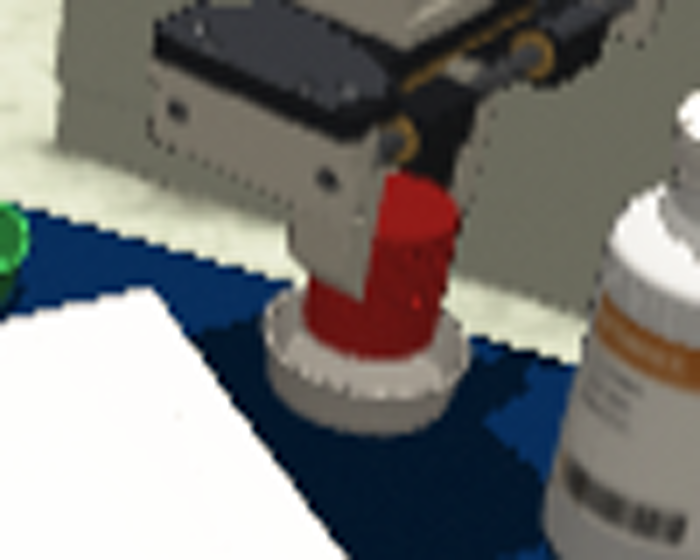

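View pics/d8.png

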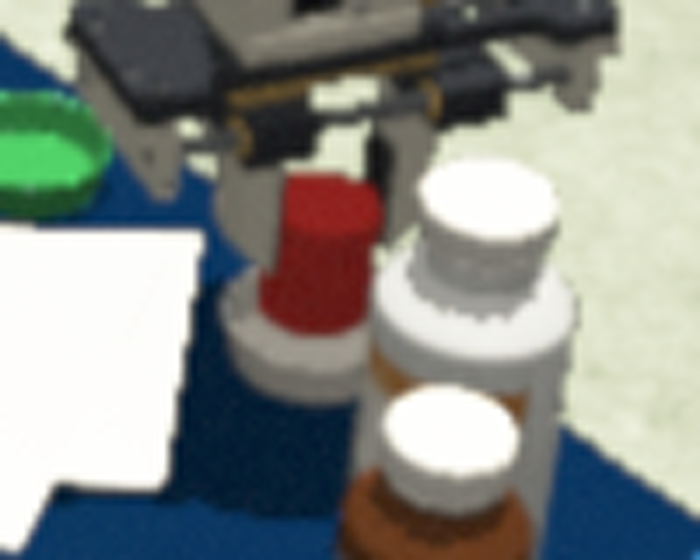

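>>> send_rows(targets=[[[0,0,0,1,0.3,6,1],[0,0,0,1,0.3,12,1],[0,0,0,1,0.3,17,1],[0,0,0,1,0.3,20,1],[0,0,0,1,0.3,20,1]]])

```text
time: 7.97
tool_pos: [526.4, -312.2, 30.5]
tcp_rot: [-3.14, -0.001, 1.259]
contact_force: [0.5, -0.0, -0.5]
grip_width: 42.6
```

>>> send_rows(targets=[[[0,0,0,0,0,0,1],[0,0,0,0,0,1,1]]])

```text
time: 8.13
tool_pos: [527.2, -312.8, 31.0]
tcp_rot: [3.141, 0.0, 1.259]
contact_force: [0.3, -0.5, -0.2]
grip_width: 42.6
```

>>> send_rows(targets=[[[0,0,0,0,0,1,1],[0,0,0,0,0,1,1]]])

```text
time: 8.3
tool_pos: [527.0, -312.6, 29.7]
tcp_rot: [3.141, 0.0, 1.259]
contact_force: [-0.3, 0.7, -0.4]
grip_width: 42.6
```

>>> send_rows(targets=[[[0,0,0,0,0,1,1],[0,0,0,0,0,1,1]]])

```text
time: 8.47
tool_pos: [527.1, -312.7, 28.9]
tcp_rot: [3.141, 0.0, 1.259]
contact_force: [-0.2, -0.7, -0.7]
grip_width: 42.5
```

>>> send_rows(targets=[[[0,0,0,0,0,0.7,1],[0,0,0,0,0,0.7,1]]])

```text
time: 8.63
tool_pos: [527.1, -312.7, 28.9]
tcp_rot: [3.141, 0.0, 1.259]
contact_force: [-2.1, 0.8, 4.5]
grip_width: 42.4
```

```bash
python3 - <<'E'
from h import *
t,r=toolT();m=camera_model('wrist');p=capture('wrist');cv2.imwrite('pics/w9.png',cv2.resize(p[140:310,180:380,::-1],None,fx=4,fy=4,interpolation=2));q=capture('scene');cv2.imwrite('pics/c9.png',cv2.resize(q[180:260,350:450,::-1],None,fx=7,fy=7,interpolation=2))
o=get_obs();print(o['tool_pos'],o['tcp_rot'],o['grip_width'],o['contact_force'])
E
```

```text
[ 527.11866951 -312.7065046    28.85357824] [3.14086908e+00 4.00527970e-04 1.25859556e+00] 42.98642100079612 [-1.36922195  1.25093007  5.5440138 ]
```

View pics/w9.png

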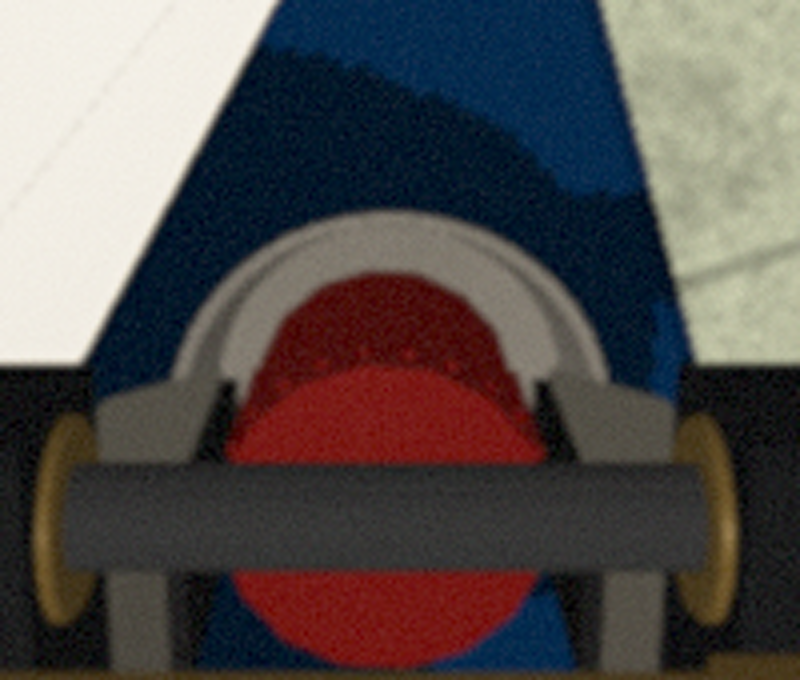

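View pics/c9.png

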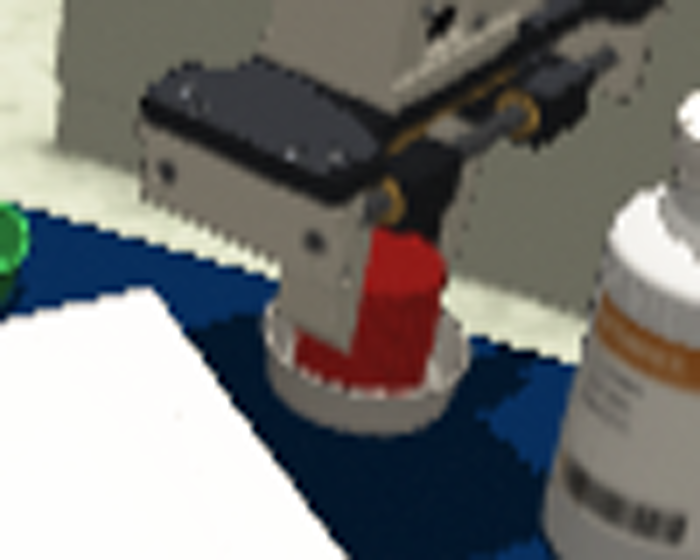

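>>> send_rows(targets=[[[0,0,0,0,0,-0.7,-1],[0,0,0,0,0,-0.7,-1],[0,0,0,0,0,-0.7,-1],[0,0,0,0,0,-0.7,-1],[0,0,0,0,0,-2,-1]]])

```text
time: 9.15
tool_pos: [526.8, -312.4, 29.7]
tcp_rot: [-3.141, -0.0, 1.258]
contact_force: [-0.1, 0.1, 0.5]
grip_width: 71.2
```

>>> send_rows(targets=[[[0,0,0,0,0,-10,-1],[0,0,0,0,0,-30,-1],[0,0,0,0,0,-60,-1],[0,0,0,0,0,-90,-1],[0,0,0,0,0,-125,-1]]])

```text
time: 9.57
tool_pos: [526.4, -312.1, 156.1]
tcp_rot: [-3.14, -0.0, 1.259]
contact_force: [0.4, -0.8, -0.1]
grip_width: 91.7
```

```bash
python3 - <<'E'
from h import *
t,r=toolT();p=capture('wrist');cv2.imwrite('pics/w10.png',p[:,:,::-1]);q=capture('scene');cv2.imwrite('pics/c10.png',cv2.resize(q[180:260,350:450,::-1],None,fx=7,fy=7,interpolation=2))
o=get_obs();print(o['tool_pos'],o['tcp_rot'],o['grip_width'],o['joint_positions'])
E
```

```text
[ 529.66188089 -314.55281516  162.34515445] [3.12995232 0.00427154 1.2586598 ] 91.70348198061284 [-6.60221579e-01  5.53891113e-01  1.36446598e+00 -4.77302595e-05
  1.21083635e+00 -3.48093375e-01]
```

View pics/c10.png

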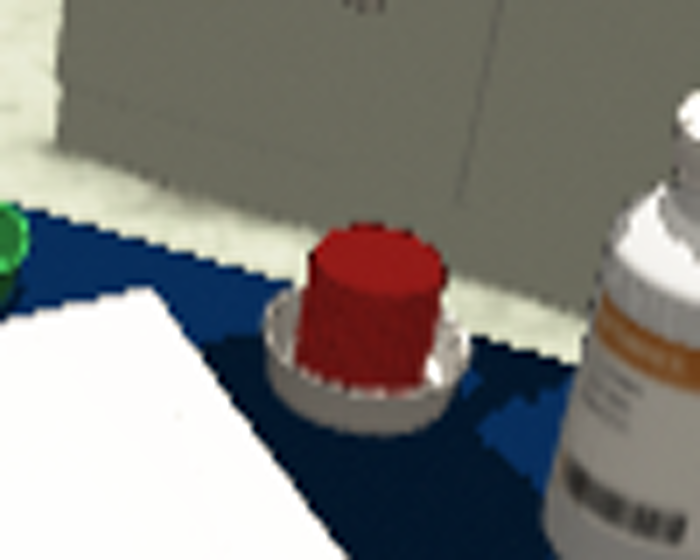

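View pics/w10.png

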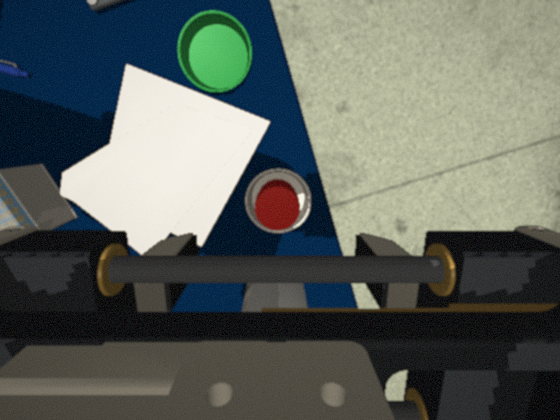

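The cap stands upright inside the steel dish, which is still at its spot. Next I'll look at the valve handle.

>>> send_rows(targets=[[[0,0,-6.5,30,-18,0,-1],[0,0,-13,60,-36,0,-1],[0,0,-19.5,90,-55,0,-1],[0,0,-26,120,-73,0,-1],[0,0,-32,150,-92,0,-1]]])

```text
time: 10.08
tool_pos: [484.8, -140.1, 155.2]
tcp_rot: [3.141, 0.0, 1.822]
contact_force: [1.0, 0.5, 0.2]
grip_width: 91.7
```

```bash
python3 - <<'E'
from h import *
t,r=toolT();print(t,r.as_euler('xyz'),r.inv().apply(np.array([480,-115,165.])-t))
E
```

```text
[ 484.76005477 -140.1315936   155.22575907] [3.14133436e+00 1.99205806e-04 1.82214900e+00] [25.52382684  1.64263496 -9.77890167]
```

>>> send_rows(targets=[[[0,0,-5,15,1,-5,-1],[0,0,-5,25,1,-10,-1],[0,0,-5,25,1,-10,-1],[0,0,-5,25,1,-10,-1]]])

```text
time: 10.42
tool_pos: [481.0, -117.6, 165.7]
tcp_rot: [3.14, 0.002, 1.902]
contact_force: [-0.1, -1.3, -1.0]
grip_width: 91.7
```

```bash
python3 - <<'E'
from h import *
t,r=toolT();m=camera_model('wrist');p=capture('wrist');cv2.imwrite('pics/w11.png',p[:,:,::-1])
o=get_obs();print(o['tool_pos'],o['tcp_rot'],o['joint_positions'],o['moment'])
for l,z in [('handle_mid',91.6),('handle_mark',99.6),('insert_dot',60)]:
    for d in place_of(l,'wrist')[:2]: print(l,d['location'],d['conf'],onz(m,d['location'],z))
print(proj(m,(457,-49,60)),proj(m,(457,-49,91.6)))
y,x=proj(m,(457,-49,75)).astype(int);cv2.imwrite('pics/c11.png',cv2.resize(p[max(0,y-60):y+60,max(0,x-80):x+80,::-1],None,fx=5,fy=5,interpolation=2));print(x,y)
E
```

```text
[ 480.94495254 -118.03369939  165.28079871] [3.14083079e+00 1.25903006e-03 1.90191953e+00] [-3.95275310e-01  3.48383597e-01  1.69858665e+00 -4.90026671e-04
  1.09321669e+00 -7.26174063e-01] [ 0.00099593 -0.16253671 -0.026066  ]
handle_mid [122.8, 271.5] 0.96 [453.9769772  -48.58201075  91.6       ]
handle_mark [129.6, 258.0] 0.7 [446.172656   -56.72847988  99.6       ]
insert_dot [129.3, 285.9] 0.66 [467.00173791 -48.80805727  60.        ]
[125.68252382 275.10090526] [124.65564735 275.02763805]
275 125
```

View pics/w11.png

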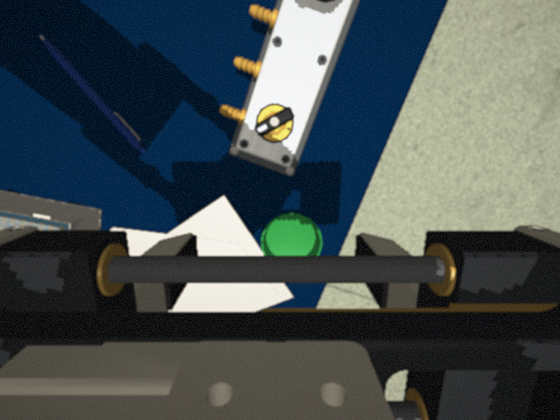

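View pics/c11.png

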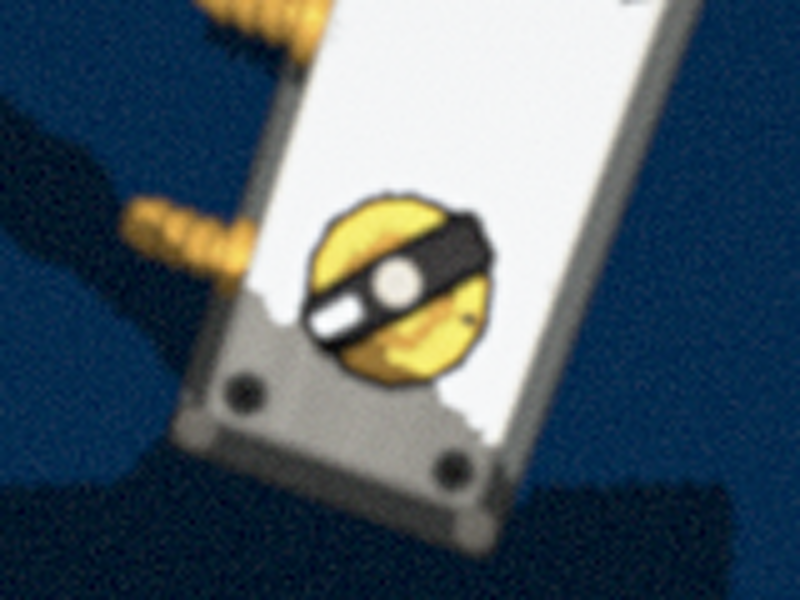

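```bash
python3 - <<'E'
from h import *
t,r=toolT();m=camera_model('wrist')
W=lambda x,y,z:onz(m,(65+y/5,195+x/5),z)
a=W(322,325,99.6);b=W(478,235,99.6);c=W(396,283,99.6);mk=W(338,315,99.6)
print(a,b,c,np.linalg.norm(a-b));
th=np.degrees(np.arctan2(*(a-b)[[1,0]]));print('bar dir to mark deg',th, np.degrees(np.arctan2(*(mk-c)[[1,0]])))
f=W(402,290,60);d=W(468,320,60);print('flange',f,'dot',d,np.linalg.norm(d-f),np.degrees(np.arctan2(*(d-f)[[1,0]])))
E
```

```text
[446.70429288 -57.16514484  99.6       ] [464.43906266 -37.53289558  99.6       ] [455.21399381 -47.87357577  99.6       ] 26.456516595837147
bar dir to mark deg -132.0930444123969 -133.16043742207899
flange [455.85114305 -47.27065777  60.        ] dot [468.46386302 -48.29510083  60.        ] 12.654255750493899 -4.643542067917557
```

>>> send_rows(targets=[[[0,0,-7,15,0,0,-1],[0,0,-14,30,0,0,-1],[0,0,-21,45,0,0,-1],[0,0,-28,60,0,0,-1],[0,0,-35,74,0,0,-1]]])

```text
time: 11.03
tool_pos: [456.0, -47.3, 164.6]
tcp_rot: [-3.141, -0.0, 2.519]
contact_force: [0.5, 0.8, 0.5]
grip_width: 91.8
```

>>> send_rows(targets=[[[0,0,-7,0,0,0,-1],[0,0,-14,0,0,0,-1],[0,0,-21,0,0,0,-1],[0,0,-28,0,0,0,-1],[0,0,-35,0,0,0,-1]]])

```text
time: 11.45
tool_pos: [456.3, -47.9, 164.7]
tcp_rot: [-3.142, -0.0, 3.13]
contact_force: [-0.3, -0.5, -0.2]
grip_width: 91.6
```

>>> send_rows(targets=[[[0,0,-7,0,0,0,-1],[0,0,-14,0,0,0,-1],[0,0,-21,0,0,0,-1],[0,0,-28,0,0,0,-1],[0,0,-35,0,0,0,-1]]])

```text
time: 11.87
tool_pos: [456.3, -48.0, 164.7]
tcp_rot: [3.141, -0.0, -2.542]
contact_force: [0.5, 0.5, -0.1]
grip_width: 92.0
```

>>> send_rows(targets=[[[0,0,-7,0,0,0,-1],[0,0,-13.5,0,0,0,-1],[0,0,-13.5,0,0,0,-1],[0,0,-13.5,0,0,0,-1]]])

```text
time: 12.2
tool_pos: [456.2, -47.7, 164.7]
tcp_rot: [3.141, -0.0, -2.315]
contact_force: [0.1, -0.3, 0.7]
grip_width: 91.4
```

```bash
python3 - <<'E'
from h import *
t,r=toolT();m=camera_model('wrist');p=capture('wrist');cv2.imwrite('pics/w12.png',p[:,:,::-1])
o=get_obs();print(o['tool_pos'],np.degrees(o['tcp_rot']),o['joint_positions'],o['moment'],o['contact_force'])
print(r.inv().apply(np.array([456.3,-48.3,75.])-t))
E
```

```text
[456.22465023 -47.60667479 164.79766855] [ 1.79987038e+02 -1.27161873e-02 -1.32664113e+02] [-2.71243394e-01  2.87394116e-01  1.79199411e+00 -1.08057378e-04
  1.06250696e+00 -2.66815418e+00] [ 0.10971899 -0.06275238 -0.04107261] [0.1274051  0.44655002 0.36868501]
[ 0.34742891 -0.48864388 89.74001383]
```

View pics/w12.png

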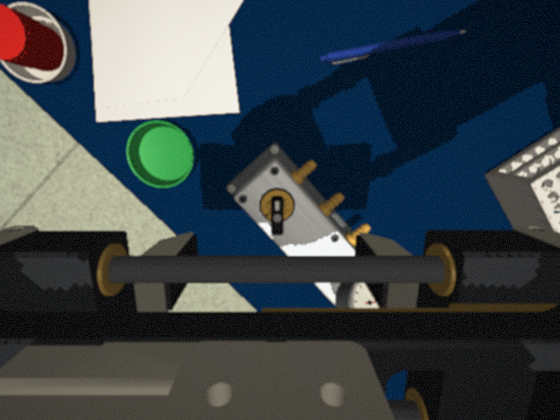

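```bash
python3 - <<'E'
from h import *
t,r=toolT();m=camera_model('wrist');p=cv2.imread('pics/w12.png')
y,x=200,278;cv2.imwrite('pics/c12.png',cv2.resize(p[y-50:y+50,x-65:x+65],None,fx=6,fy=6,interpolation=2))
for l,z in [('handle_mid',91.6),('handle_mark',99.6),('insert_dot',60)]:
    for d in place_of(l,'wrist')[:2]: print(l,d['location'],d['conf'],onz(m,d['location'],z))
print(proj(m,(456.3,-48.3,99.8)),proj(m,(456.3,-48.3,60)))
E
```

```text
handle_mid [211.5, 275.9] 0.83 [454.17054618 -49.54798355  91.6       ]
handle_mark [199.8, 275.9] 0.91 [446.19746263 -58.2017567   99.6       ]
handle_mark [229.1, 312.1] 0.49 [441.11369853 -20.26117096  99.6       ]
insert_dot [215.3, 267.6] 0.97 [468.23136309 -45.85241692  60.        ]
[216.99142266 275.01195332] [205.14991372 275.11120682]
```

View pics/c12.png

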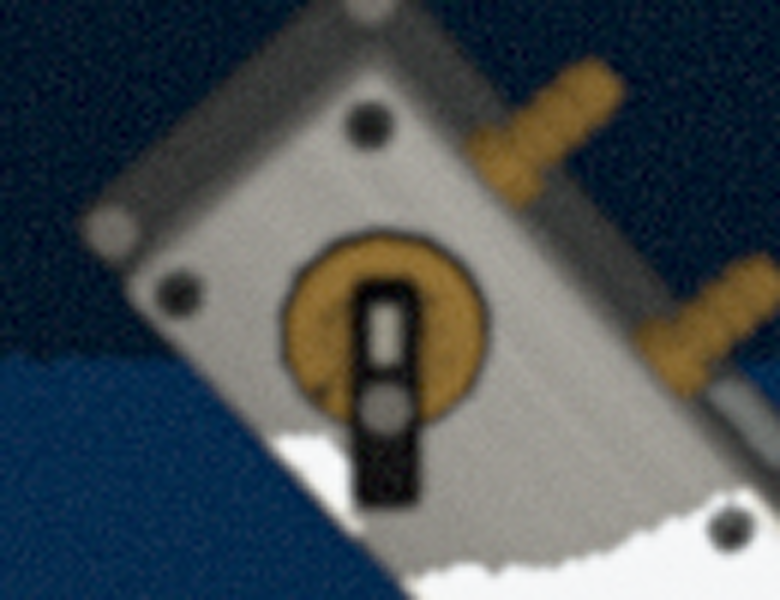

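>>> send_rows(targets=[[[0,0,0,0.3,1.2,15,-0.3],[0,0,0,0.3,1.2,35,-0.3],[0,0,0,0.3,1.2,55,-0.3],[0,0,0,0.3,1.2,70,-0.3],[0,0,0,0.3,1.2,82,-0.3]]])

```text
time: 12.82
tool_pos: [454.6, -46.5, 81.8]
tcp_rot: [3.14, -0.001, -2.312]
contact_force: [0.6, -0.1, 0.3]
grip_width: 63.3
```

>>> send_rows(targets=[[[0,0,0,0,0,4,0.3],[0,0,0,0,0,7.5,0.3],[0,0,0,0,0,7.5,0.3],[0,0,0,0,0,7.5,0.3],[0,0,0,0,0,7.5,0.3]]])

```text
time: 13.23
tool_pos: [455.6, -46.7, 76.2]
tcp_rot: [-3.14, 0.001, -2.311]
contact_force: [0.1, -0.1, 0.1]
grip_width: 33.8
```

```bash
python3 - <<'E'
from h import *
t,r=toolT();m=camera_model('wrist');p=capture('wrist');cv2.imwrite('pics/w13.png',cv2.resize(p[170:310,180:380,::-1],None,fx=4,fy=4,interpolation=2))
o=get_obs();print(o['tool_pos'],np.degrees(o['tcp_rot']),o['moment'],o['contact_force'],o['grip_width'])
q=capture('scene');cv2.imwrite('pics/c13.png',cv2.resize(q[140:240,220:340,::-1],None,fx=6,fy=6,interpolation=2))
k=camera_model('scene');print('tip/grasp in scene crop',[(proj(k,t+r.apply([0,0,z]))[::-1]-[220,140])*6 for z in(0,-18.8)])
E
```

```text
[455.53453714 -46.6764136   76.20360092] [-1.79920626e+02  3.47516543e-02 -1.32397336e+02] [ 0.08204758 -0.08120562  0.05039618] [ 0.40149883  1.15342628 -0.04898685] 32.5711563437698
tip/grasp in scene crop [array([414.99026674, 312.93778317]), array([415.00321279, 273.00416337])]
```

View pics/w13.png

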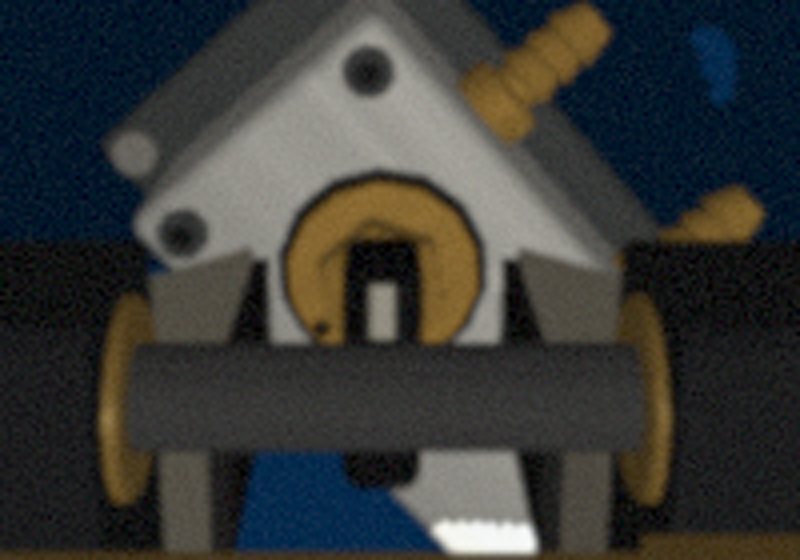

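View pics/c13.png

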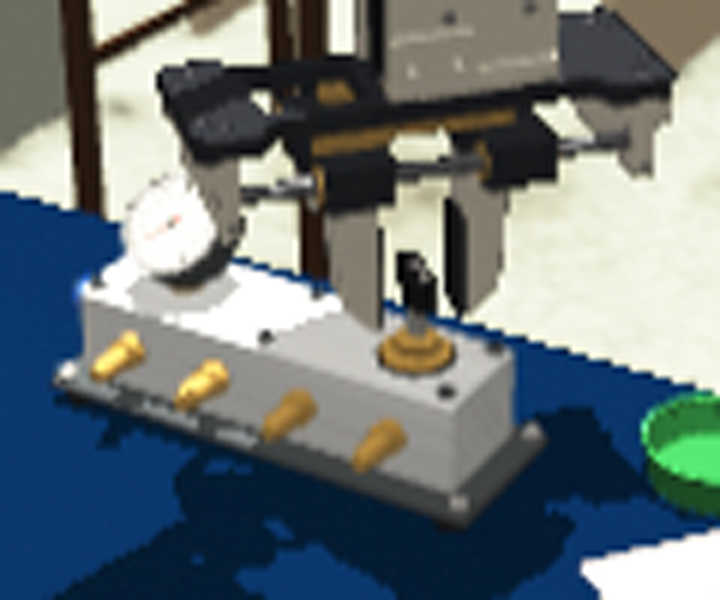

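>>> send_rows(targets=[[[0,0,0,0,0,2,0.4],[0,0,0,0,0,2,1],[0,0,0,0,0,2,1],[0,0,0,0,0,2,1],[0,0,0,0,0,2,1]]])

```text
time: 13.75
tool_pos: [455.6, -47.0, 73.7]
tcp_rot: [-3.14, 0.0, -2.31]
contact_force: [0.9, -1.0, -0.8]
grip_width: 10.0
```

>>> send_rows(targets=[[[0,0,0,0,0,0,1],[0,0,0,0,0,0,1]]])

```text
time: 13.92
tool_pos: [455.5, -46.9, 73.6]
tcp_rot: [-3.14, 0.0, -2.311]
contact_force: [1.7, -3.4, -0.7]
grip_width: 10.4
```

```bash
cat > st.py <<'E'
from h import *
o=get_obs();t,r=toolT()
f=np.array(o['contact_force']);print('t',o['time'],'pos',np.round(o['tool_pos'],2),'yaw',np.degrees(o['tcp_rot'])[2].round(2),'M',np.round(o['moment'],3),'F',f.round(2),'Ftool',r.inv().apply(f).round(2),'w',round(o['grip_width'],1),'q6',round(o['joint_positions'][5],3), 'tau6',round(o['tau'][5],4))
E
python3 st.py
```

```text
t 13.9167 pos [455.53 -46.9   73.62] yaw -132.39 M [-0.307 -0.368 -0.055] F [ 1.66 -3.39 -0.69] Ftool [ 1.38 -3.52  0.69] w 10.4 q6 -2.671 tau6 -0.0099
```

>>> send_rows(targets=[[[0,0,0,0,-0.5,0,1],[0,0,0,0,-0.5,0,1]]])

```text
time: 14.08
tool_pos: [455.6, -47.0, 73.6]
tcp_rot: [-3.141, 0.0, -2.311]
contact_force: [0.9, -0.9, 0.1]
grip_width: 10.0
```

```bash
python3 st.py
```

```text
t 14.0833 pos [455.56 -46.99  73.58] yaw -132.4 M [-0.058 -0.292 -0.028] F [ 0.86 -0.91  0.07] Ftool [ 0.09 -1.25 -0.07] w 10.0 q6 -2.672 tau6 -0.0153
```

>>> send_rows(targets=[[[0,0,4,0,0,0.04,1],[0,0,8,0,0,0.09,1],[0,0,12,0,0,0.13,1],[0,0,16,0,0,0.18,1],[0,0,20,0,0,0.22,1]]])

```text
time: 14.5
tool_pos: [455.7, -47.0, 73.4]
tcp_rot: [-3.141, 0.0, -2.663]
contact_force: [0.9, -2.2, -0.4]
grip_width: 10.5
```

```bash
python3 st.py
```

```text
t 14.5 pos [455.68 -47.01  73.4 ] yaw -152.58 M [-0.158 -0.347  0.094] F [ 0.88 -2.2  -0.41] Ftool [ 0.23 -2.36  0.42] w 10.5 q6 -2.319 tau6 -1.0628
```

>>> send_rows(targets=[[[0,0,6,0,0,0.07,1],[0,0,12,0,0,0.13,1],[0,0,18,0,0,0.2,1],[0,0,24,0,0,0.27,1],[0,0,30,0,0,0.33,1]]])

```text
time: 14.92
tool_pos: [455.8, -47.2, 73.1]
tcp_rot: [-3.141, 0.001, 3.095]
contact_force: [1.1, -3.1, -0.1]
grip_width: 10.2
```

```bash
python3 st.py
```

```text
t 14.9167 pos [455.8  -47.17  73.07] yaw 177.32 M [-0.354 -0.476  0.046] F [ 1.07 -3.13 -0.07] Ftool [-1.21 -3.07  0.07] w 10.2 q6 -1.794 tau6 -1.6133
```

>>> send_rows(targets=[[[0,0,6,0,0,0.07,1],[0,0,12,0,0,0.13,1],[0,0,18,0,0,0.2,1],[0,0,24,0,0,0.27,1],[0,0,30,0,0,0.33,1]]])

```text
time: 15.33
tool_pos: [455.8, -47.3, 72.7]
tcp_rot: [-3.141, 0.001, 2.571]
contact_force: [0.6, -3.2, -0.0]
grip_width: 10.5
```

```bash
python3 st.py;python3 - <<'E'
from h import *
p=capture('wrist');cv2.imwrite('pics/w14.png',cv2.resize(p[170:310,180:380,::-1],None,fx=4,fy=4,interpolation=2))
q=capture('scene');cv2.imwrite('pics/c14.png',cv2.resize(q[140:240,220:340,::-1],None,fx=6,fy=6,interpolation=2))
E
```

```text
t 15.3333 pos [455.82 -47.31  72.74] yaw 147.33 M [-0.522 -0.441  0.028] F [ 0.63 -3.2  -0.04] Ftool [-2.26 -2.35  0.04] w 10.5 q6 -1.271 tau6 -1.6131
```

View pics/w14.png

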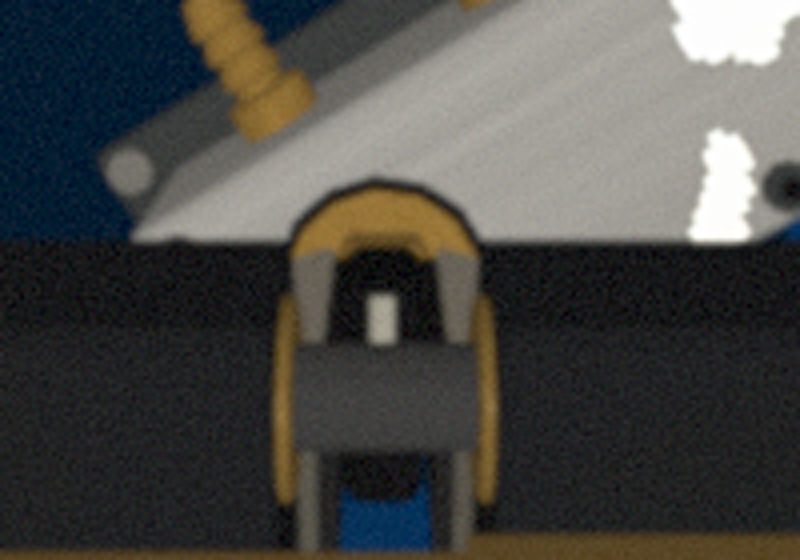

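View pics/c14.png

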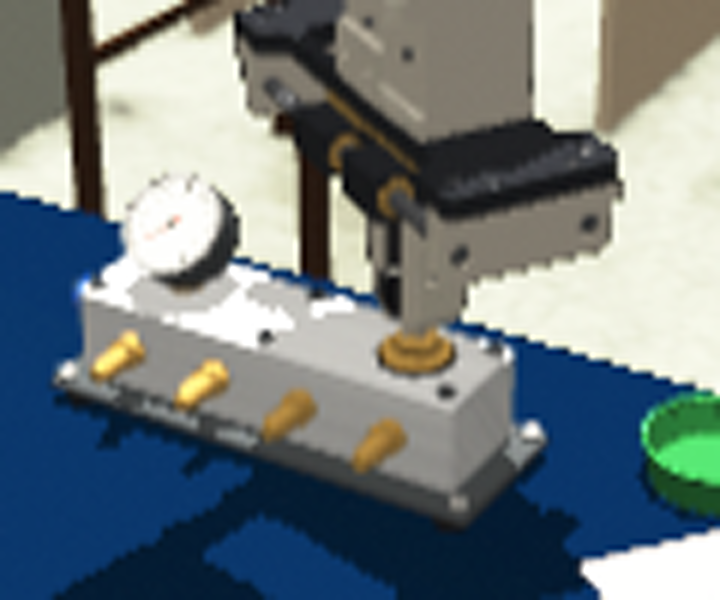

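>>> send_rows(targets=[[[0,0,6,-0.2,-0.2,0.07,1],[0,0,12,-0.4,-0.4,0.13,1],[0,0,18,-0.4,-0.4,0.2,1],[0,0,24,-0.4,-0.4,0.27,1],[0,0,30,-0.4,-0.4,0.33,1]]])

```text
time: 15.85
tool_pos: [455.7, -47.6, 72.4]
tcp_rot: [3.141, 0.001, 2.051]
contact_force: [1.7, -2.4, 0.1]
grip_width: 10.0
```

```bash
python3 st.py
```

```text
t 15.85 pos [455.74 -47.56  72.4 ] yaw 117.54 M [-0.46  -0.382  0.057] F [ 1.7  -2.38  0.09] Ftool [-2.9   0.41 -0.08] w 10.0 q6 -0.752 tau6 -1.6148
```

>>> send_rows(targets=[[[0,0,3,0,0,0.03,1],[0,0,6,0,0,0.07,1],[0,0,9,0,0,0.1,1],[0,0,12,0,0,0.13,1]]])

```text
time: 16.18
tool_pos: [455.7, -47.6, 72.3]
tcp_rot: [3.141, 0.001, 1.845]
contact_force: [1.8, -3.5, 0.7]
grip_width: 10.2
```

```bash
python3 st.py
```

```text
t 16.1833 pos [455.68 -47.63  72.27] yaw 105.69 M [-0.526 -0.396  0.033] F [ 1.76 -3.54  0.7 ] Ftool [-3.89  0.73 -0.69] w 10.2 q6 -0.545 tau6 -0.7867
```

>>> send_rows(targets=[[[0,0,1.5,-0.5,0,0.02,1],[0,0,3,-0.5,0,0.03,1],[0,0,4,-0.5,0,0.04,1]]])

```text
time: 16.43
tool_pos: [455.7, -47.7, 72.2]
tcp_rot: [3.142, -0.0, 1.775]
contact_force: [1.2, -0.4, 0.8]
grip_width: 10.3
```

```bash
python3 st.py
```

```text
t 16.4333 pos [455.67 -47.73  72.19] yaw 101.72 M [-0.174 -0.371  0.09 ] F [ 1.23 -0.44  0.79] Ftool [-0.68  1.12 -0.79] w 10.3 q6 -0.477 tau6 -0.1023
```

>>> send_rows(targets=[[[0,0,1.5,0,0,0.02,1],[0,0,3,0,0,0.03,1],[0,0,4,0,0,0.04,1]]])

```text
time: 16.68
tool_pos: [455.6, -47.8, 72.1]
tcp_rot: [-3.142, -0.0, 1.705]
contact_force: [1.5, -0.4, 1.5]
grip_width: 10.1
```

```bash
python3 st.py
```

```text
t 16.6833 pos [455.64 -47.77  72.12] yaw 97.67 M [-0.178 -0.31  -0.003] F [ 1.48 -0.36  1.53] Ftool [-0.56  1.42 -1.53] w 10.1 q6 -0.406 tau6 -0.1095
```

>>> send_rows(targets=[[[0,0,1.5,0,0,0.02,1],[0,0,3,0,0,0.03,1],[0,0,4,0,0,0.04,1]]])

```text
time: 16.93
tool_pos: [455.6, -47.8, 72.1]
tcp_rot: [-3.142, -0.0, 1.634]
contact_force: [1.5, 0.1, 0.6]
grip_width: 10.2
```

```bash
python3 st.py
```

```text
t 16.9333 pos [455.64 -47.79  72.08] yaw 93.63 M [-0.143 -0.295  0.011] F [1.46 0.06 0.58] Ftool [-0.03  1.46 -0.58] w 10.2 q6 -0.335 tau6 -0.111
```

>>> send_rows(targets=[[[0,0,1.5,0,0,0.02,1],[0,0,3,0,0,0.03,1],[0,0,4,0,0,0.04,1]]])

```text
time: 17.18
tool_pos: [455.6, -47.8, 72.0]
tcp_rot: [-3.141, -0.0, 1.564]
contact_force: [1.0, -0.5, 1.3]
grip_width: 10.6
```

```bash
python3 st.py
```

```text
t 17.1833 pos [455.62 -47.8   72.03] yaw 89.6 M [-0.091 -0.365  0.133] F [ 1.02 -0.48  1.27] Ftool [-0.47  1.02 -1.27] w 10.6 q6 -0.265 tau6 -0.0638
```

```bash
cat > avg.py <<'E'
from h import *
ms=[];fs=[]
for i in range(4):
    p=capture('wrist');o=get_obs();ms.append(o['moment'][2]);fs.append(o['contact_force'])
print('Mz',np.round(ms,3),np.mean(ms).round(3),'F',np.mean(fs,0).round(2),'yaw',np.degrees(o['tcp_rot'])[2].round(2),'w',round(o['grip_width'],1),'t',o['time'])
E
python3 avg.py
```

```text
Mz [0.111 0.08  0.013 0.103] 0.077 F [ 0.62 -0.2   1.59] yaw 89.67 w 10.3 t 17.3833
```

>>> send_rows(targets=[[[0,0,1,0,0,0.01,1],[0,0,2,0,0,0.02,1]]])

```text
time: 17.55
tool_pos: [455.6, -47.9, 72.0]
tcp_rot: [-3.141, 0.0, 1.528]
contact_force: [-0.3, -0.6, 1.5]
grip_width: 10.1
```

```bash
python3 st.py; python3 avg.py
```

```text
t 17.55 pos [455.62 -47.85  71.99] yaw 87.54 M [-0.02  -0.26   0.188] F [-0.32 -0.62  1.54] Ftool [-0.64 -0.29 -1.54] w 10.1 q6 -0.229 tau6 -0.1903
Mz [0.141 0.107 0.152 0.147] 0.137 F [0.35 0.01 2.03] yaw 87.62 w 10.4 t 17.75
```

>>> send_rows(targets=[[[0,0,0.8,0,0,0.01,1],[0,0,1.5,0,0,0.02,1]]])

```text
time: 17.92
tool_pos: [455.6, -47.9, 72.0]
tcp_rot: [-3.141, 0.0, 1.502]
contact_force: [0.4, 1.1, 2.6]
grip_width: 10.5
```

```bash
python3 st.py; python3 avg.py;python3 - <<'E'
from h import *
p=capture('wrist');cv2.imwrite('pics/w15.png',cv2.resize(p[170:310,180:380,::-1],None,fx=4,fy=4,interpolation=2))
E
```

```text
t 17.9167 pos [455.61 -47.88  71.97] yaw 86.05 M [-0.016 -0.22   0.252] F [0.44 1.1  2.64] Ftool [ 1.13  0.36 -2.64] w 10.5 q6 -0.203 tau6 -0.0112
Mz [0.162 0.209 0.212 0.207] 0.198 F [0.3  0.93 2.69] yaw 86.12 w 10.5 t 18.1167
```

View pics/w15.png

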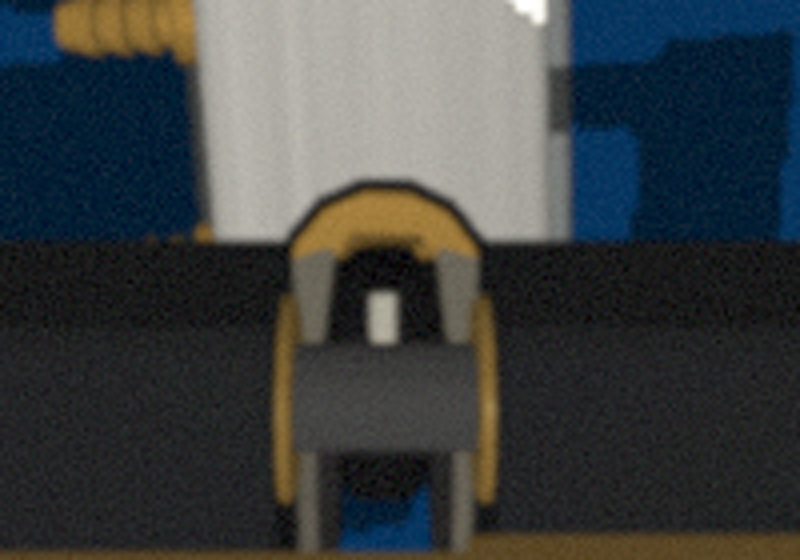

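>>> send_rows(targets=[[[0,0,-4,0,0,-0.01,1],[0,0,-10,0,0,-0.07,1],[0,0,-17,0,0,-0.15,1],[0,0,-24,0,0,-0.22,1],[0,0,-31,0,0,-0.3,1]]])

```text
time: 18.58
tool_pos: [455.8, -47.8, 72.3]
tcp_rot: [3.141, -0.0, 2.049]
contact_force: [0.1, 1.5, 1.6]
grip_width: 10.6
```

```bash
python3 st.py
```

```text
t 18.5833 pos [455.78 -47.83  72.28] yaw 117.41 M [ 0.297 -0.32  -0.035] F [0.15 1.46 1.63] Ftool [ 1.23  0.8  -1.63] w 10.6 q6 -0.751 tau6 1.8917
```

>>> send_rows(targets=[[[0,0,-7,0,0,-0.08,1],[0,0,-14,0,0,-0.16,1],[0,0,-21,0,0,-0.23,1],[0,0,-28,0,0,-0.31,1],[0,0,-35,0,0,-0.39,1]]])

```text
time: 19.0
tool_pos: [455.8, -47.6, 72.6]
tcp_rot: [3.141, 0.0, 2.66]
contact_force: [0.6, 2.0, 1.4]
grip_width: 10.2
```

```bash
python3 st.py
```

```text
t 19.0 pos [455.81 -47.64  72.64] yaw 152.4 M [ 0.466 -0.42  -0.038] F [0.59 2.   1.4 ] Ftool [ 0.4   2.05 -1.4 ] w 10.2 q6 -1.362 tau6 1.8877
```

>>> send_rows(targets=[[[0,0,-7,0,0,-0.08,1],[0,0,-14,0,0,-0.16,1],[0,0,-21,0,0,-0.23,1],[0,0,-27,0,0,-0.3,1],[0,0,-27,0,0,-0.3,1]]])

```text
time: 19.42
tool_pos: [455.8, -47.5, 72.9]
tcp_rot: [3.141, 0.0, 3.129]
contact_force: [0.9, 3.1, 2.6]
grip_width: 10.5
```

```bash
python3 st.py;python3 avg.py
```

```text
t 19.4167 pos [455.78 -47.49  72.94] yaw 179.28 M [ 0.758 -0.371 -0.021] F [0.92 3.09 2.64] Ftool [-0.88  3.11 -2.64] w 10.5 q6 -1.831 tau6 -1.5431
Mz [-0.025  0.003 -0.058 -0.048] -0.032 F [1.54 4.37 1.93] yaw 178.93 w 10.6 t 19.6167
```

>>> send_rows(targets=[[[0,0,-0.5,0,0.7,-0.3,1],[0,0,-0.5,0,0.7,-0.3,1],[0,0,-0.5,0,0.7,-0.3,1]]])

```text
time: 19.87
tool_pos: [455.7, -47.4, 73.1]
tcp_rot: [-3.141, 0.0, 3.134]
contact_force: [1.2, 1.5, -0.4]
grip_width: 9.9
```

```bash
python3 st.py
```

```text
t 19.8667 pos [455.74 -47.4   73.1 ] yaw 179.57 M [ 0.486 -0.608 -0.102] F [ 1.22  1.54 -0.41] Ftool [-1.21  1.55  0.41] w 9.9 q6 -1.834 tau6 -0.0449
```

>>> send_rows(targets=[[[0,0,0,0,0,0,-0.4],[0,0,0,0,0,0,-0.4],[0,0,0,0,0,0,-0.4],[0,0,0,0,0,0,-0.4],[0,0,0,0,0,0,-0.4]]])

```text
time: 20.28
tool_pos: [455.5, -47.3, 73.2]
tcp_rot: [-3.141, -0.0, 3.135]
contact_force: [0.1, -0.4, -0.6]
grip_width: 39.2
```

```bash
python3 st.py
```

```text
t 20.2833 pos [455.51 -47.33  73.21] yaw 179.61 M [ 0.083 -0.152  0.005] F [ 0.13 -0.41 -0.56] Ftool [-0.13 -0.41  0.56] w 39.2 q6 -1.835 tau6 0.0012
```

>>> send_rows(targets=[[[0,0,0,0,0,-10,-0.4],[0,0,0,0,0,-30,-0.4],[0,0,0,0,0,-55,-0.4],[0,0,0,0,0,-80,-0.4],[0,0,0,0,0,-100,-0.4]]])

```text
time: 20.7
tool_pos: [455.8, -47.3, 174.9]
tcp_rot: [-3.141, 0.001, 3.135]
contact_force: [0.2, -0.2, 0.7]
grip_width: 63.9
```

>>> send_rows(targets=[[[0,0,0,0,0,0,-0.4],[0,0,0,0,0,0,-0.4]]])

```text
time: 20.87
tool_pos: [456.1, -47.4, 174.0]
tcp_rot: [-3.141, 0.002, 3.135]
contact_force: [0.2, 0.8, 0.4]
grip_width: 64.1
```

```bash
python3 - <<'E'
from h import *
t,r=toolT();m=camera_model('wrist');p=capture('wrist');cv2.imwrite('pics/w16.png',p[:,:,::-1])
o=get_obs();print(o['tool_pos'],np.degrees(o['tcp_rot']),o['grip_width'],o['time'])
for l,z in [('handle_mid',91),('handle_mark',99),('insert_dot',60)]:
    for d in place_of(l,'wrist')[:2]: print(l,d['location'],d['conf'],onz(m,d['location'],z))
y,x=proj(m,(456,-47.5,80)).astype(int);y0,x0=y-50,x-65;print(x0,y0);cv2.imwrite('pics/c16.png',cv2.resize(p[y0:y0+100,x0:x0+130,::-1],None,fx=6,fy=6,interpolation=2))
E
```

```text
[455.3593051  -47.19837355 172.91887453] [-1.79992935e+02 -1.28805673e-02  1.79604780e+02] 64.34045871628302 20.9167
handle_mid [209.7, 274.3] 0.82 [454.25009819 -48.46597387  91.        ]
handle_mark [196.0, 274.4] 0.69 [440.43832955 -48.21831024  99.        ]
insert_dot [217.6, 276.9] 0.59 [470.51501723 -46.23927111  60.        ]
210 158
```

View pics/c16.png

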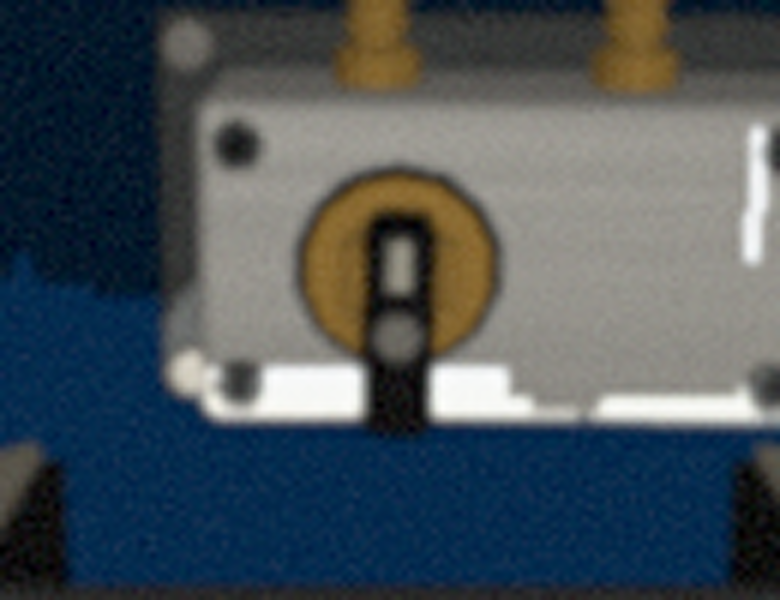

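>>> send_rows(targets=[[[0,0,0,-10,-20,-10,-0.4],[0,0,0,-20,-40,-20,-0.4],[0,0,0,-30,-60,-20,-0.4],[0,0,0,-40,-80,-20,-0.4],[0,0,0,-40,-80,-20,-0.4]]])

```text
time: 21.48
tool_pos: [496.4, -130.6, 192.2]
tcp_rot: [-3.141, -0.0, 3.133]
contact_force: [-0.7, 0.1, 0.7]
grip_width: 64.1
```

>>> send_rows(targets=[[[0,0,0,0,0,0,-0.4],[0,0,0,0,0,0,-0.4]]])

```text
time: 21.65
tool_pos: [494.4, -126.9, 192.2]
tcp_rot: [3.14, -0.002, 3.134]
contact_force: [-0.1, 0.4, -0.0]
grip_width: 64.0
```

```bash
python3 - <<'E'
from h import *
t,r=toolT();m=camera_model('wrist');p=capture('wrist');cv2.imwrite('pics/w17.png',p[:,:,::-1])
q=capture('scene');cv2.imwrite('pics/s17.png',q[:,:,::-1])
y,x=proj(m,(456,-47.5,80)).astype(int);y0,x0=max(0,y-50),max(0,x-65);print(x0,y0);cv2.imwrite('pics/c17.png',cv2.resize(p[y0:y0+100,x0:x0+130,::-1],None,fx=6,fy=6,interpolation=2))
print(m['world_to_cam'].tolist())
for l,z in [('handle_mid',91),('handle_mark',99),('insert_dot',60)]:
    for d in place_of(l,'wrist')[:2]: print(l,d['location'],d['conf'],onz(m,d['location'],z))
E
```

```text
295 113
[[0.007396996191406552, 0.9999717999420906, 0.0012976008327856446, 122.68417055169736], [-0.9699164114664718, 0.00749041526883715, -0.24332293037669975, 502.59567043639623], [-0.24332578822506298, 0.0005412944460270032, 0.9699444663407161, -235.92758735164472], [0.0, 0.0, 0.0, 1.0]]
handle_mid [162.5, 365.6] 0.56 [454.04342607 -46.12757289  91.        ]
handle_mark [147.0, 367.0] 0.75 [440.14258346 -48.29361455  99.        ]
handle_mark [215.3, 128.7] 0.42 [ 499.06158269 -259.55085662   99.        ]
insert_dot [172.8, 356.0] 0.96 [467.24290489 -45.53842323  60.        ]
```

View pics/c17.png

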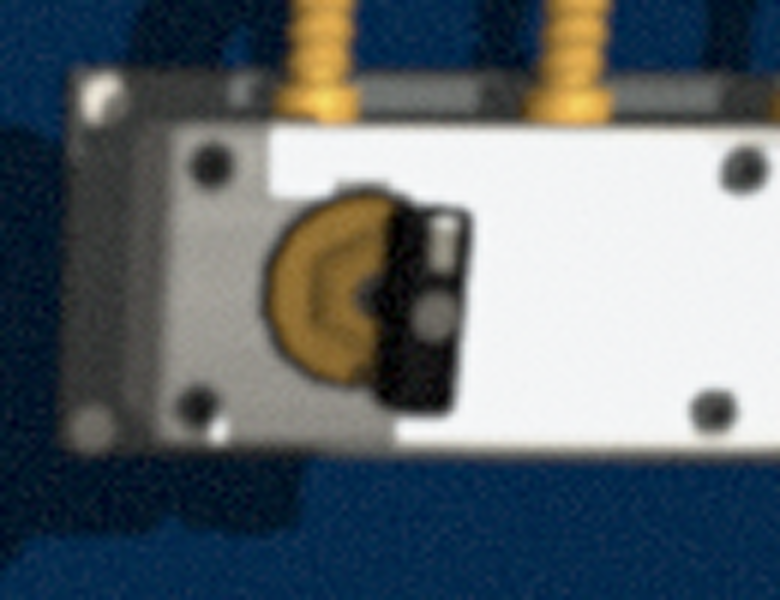

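View pics/s17.png

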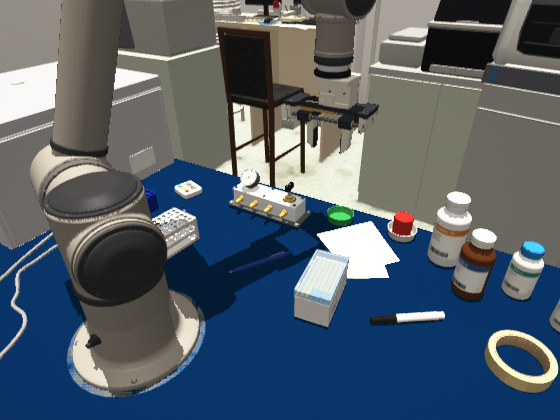

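```bash
python3 -c "
from plant import *
print(get_obs()['time'],get_obs()['contact_force']);print(close_job())"
```

```text
21.9 [-0.47414064  0.80764825 -0.16317024]
the job is handed in; nothing more can be done
None
```

I finished all the steps and handed the job in at 21.9 s of the 72 s allowed; `close_job` gives no verdict.

- **Cap:** I lifted the red dust cap straight off and stood it open end down in the steel dish. The scene picture shows it upright inside the dish, with the dish and the other items where they were.
- **Closing:** I turned the handle clockwise with one grasp. The torque began to rise after about 137° (0.38 turn), inside the stated 0.36 to 0.56 turn. I stopped 4° past that point at an average of about 0.2 N m. The highest single reading was 0.25 N m, with noise of about 0.03 N m.
- **Opening:** I turned it back to about 89.5° from the point where the needle seated. The gripper then let go and backed off without moving the bar; its mark points to about 180°.
- **Insert dot:** It reads about 0° now. The two pictures from before the turn gave −4.6° and +1.8°, so they disagree by more than any change. There is no sign of a lasting twist, but I can only tell to within a few degrees.
- **Camera disagreement:** While centring the cap over the dish, the wrist camera and the two room cameras differed by about 3 mm sideways. I aimed between them, and the cap went in without touching the rim.

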